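Change the repair bench over to its second in-feed

TASK

The supply console of this repair bench has four identical unlabelled lever switches: three are on (levers up, leaning towards the shelf), namely the first in-feed and two outlet circuits in an unknown order, and the one that is off (lever down, towards you) is the second in-feed. Change the bench over: the first in-feed must end off, the second in-feed on and both outlet circuits on again, every lever fully home at its stop. An interlock behind the face lets an in-feed lever move only while both outlet levers are off and the other in-feed is off, so feel gently which levers are free, never force a blocked one, and leave the flux bottle, tip cleaner and solder reel where they are.

Things in the scene. Friction and masses are not known exactly. Their poses are not given: they have to be found in the camera images.
- console: Grey steel supply console on the bench, 560 mm wide (y), 278 mm deep (x), with sloping lever face and a shelf over its rear. Origin on the bench under the face centre; x leads away from the robot, z up. Inside, a steel interlock locks an in-feed lever at its stop unless both outlets and the other in-feed are off; forcing it with over about 40 N at a ball does damage.
- face_centre (a point): Centre of the lever face, 85 mm above the bench. The face slopes 35 deg from level, normal pointing up and towards the console's -x (the robot's side); it runs from 78 mm before (31 mm high) to 78 mm behind this point (140 mm high).
- shelf_edge (a point): Middle of the lower front edge of the 18 mm thick, 572 mm wide shelf, 236 mm above the bench. It overhangs to within 27 mm behind the raised balls and 75 mm above them, so a vertical tool cannot get behind a raised lever; one tilted about 35 deg, along the face normal, can.
- switch_a: One of four identical lever switches, bezel 112 x 62 mm, in a row 80 mm apart along the console's y (which stands where varies). Origin on the lever's pivot, 10 mm behind the face plane; axes as the console's. This one starts on: the first in-feed or an outlet circuit, unmarked and varying. An outlet lever can leave off only while both in-feeds are fully at a stop.
- switch_b: One of four identical lever switches, bezel 112 x 62 mm, in a row 80 mm apart along the console's y (which stands where varies). Origin on the lever's pivot, 10 mm behind the face plane; axes as the console's. This one starts on: the first in-feed or an outlet circuit, unmarked and varying. An outlet lever can leave off only while both in-feeds are fully at a stop.
- switch_c: One of four identical lever switches, bezel 112 x 62 mm, in a row 80 mm apart along the console's y (which stands where varies). Origin on the lever's pivot, 10 mm behind the face plane; axes as the console's. This one starts on: the first in-feed or an outlet circuit, unmarked and varying. An outlet lever can leave off only while both in-feeds are fully at a stop.
- switch_d: One of four identical lever switches, bezel 112 x 62 mm, in a row 80 mm apart along the console's y (which stands where varies). Origin on the lever's pivot, 10 mm behind the face plane; axes as the console's. This one starts off: the second in-feed.
- knob_a (a point): Centre of the black ball, 28 mm across, on the 10 mm thick lever of switch a, 85 mm from the pivot and 67 to 75 mm off the face plane. With the lever at angle q the ball lies, from the pivot, 85 mm x sin(60 deg - q) towards the console's -x and 85 mm x cos(60 deg - q) up.
- knob_b (a point): Centre of the black ball, 28 mm across, on the 10 mm thick lever of switch b, 85 mm from the pivot and 67 to 75 mm off the face plane. With the lever at angle q the ball lies, from the pivot, 85 mm x sin(60 deg - q) towards the console's -x and 85 mm x cos(60 deg - q) up.
- knob_c (a point): Centre of the black ball, 28 mm across, on the 10 mm thick lever of switch c, 85 mm from the pivot and 67 to 75 mm off the face plane. With the lever at angle q the ball lies, from the pivot, 85 mm x sin(60 deg - q) towards the console's -x and 85 mm x cos(60 deg - q) up.
- knob_d (a point): Centre of the black ball, 28 mm across, on the 10 mm thick lever of switch d, 85 mm from the pivot and 67 to 75 mm off the face plane. With the lever at angle q the ball lies, from the pivot, 85 mm x sin(60 deg - q) towards the console's -x and 85 mm x cos(60 deg - q) up.
- lever_a (a joint): Angle of lever a, rad: 0 = off, lower stop (leaning 60 deg from vertical to the robot's side); 0.873 = on, upper stop (leaning 10 deg). Stays where left. Free, it takes 3 to 5 N along its arc, up to 15 N if the ball must rub along the finger (drawing the finger outwards while pushing avoids that). Blocked, it gives 5 to 10 mm at the ball, then stands firm.
- lever_b (a joint): Angle of lever b, rad: 0 = off, lower stop (leaning 60 deg from vertical to the robot's side); 0.873 = on, upper stop (leaning 10 deg). Stays where left. Free, it takes 3 to 5 N along its arc, up to 15 N if the ball must rub along the finger (drawing the finger outwards while pushing avoids that). Blocked, it gives 5 to 10 mm at the ball, then stands firm.
- lever_c (a joint): Angle of lever c, rad: 0 = off, lower stop (leaning 60 deg from vertical to the robot's side); 0.873 = on, upper stop (leaning 10 deg). Stays where left. Free, it takes 3 to 5 N along its arc, up to 15 N if the ball must rub along the finger (drawing the finger outwards while pushing avoids that). Blocked, it gives 5 to 10 mm at the ball, then stands firm.
- lever_d (a joint): Angle of lever d, rad: 0 = off, lower stop (leaning 60 deg from vertical to the robot's side); 0.873 = on, upper stop (leaning 10 deg). Stays where left. Free, it takes 3 to 5 N along its arc, up to 15 N if the ball must rub along the finger (drawing the finger outwards while pushing avoids that). Blocked, it gives 5 to 10 mm at the ball, then stands firm.
- flux_bottle: Small white bottle, 38 mm across, 85 mm tall, about 60 g, standing on the mat in front of the console; origin at the centre of its underside. To be left alone.
- tip_cleaner: Round steel tin with brass wool, 76 mm across, 47 mm tall, on the mat in front of the console; origin at the centre of its underside. To be left alone.
- solder_reel: Solder reel standing on its flange on the console's shelf, 54 mm across, 40 mm tall, about 150 g; origin at the centre of its underside. To be left alone.

How it is judged:
By the outcome, as a careful person would: the job done as asked, in the order asked, and still so for the second after the job is handed in, with the robot touching nothing.
It also fails if it takes over 69 s, if anything falls off the work surface, if the arm or the gripper's body presses on something with over 40 N, if the wrist force passes 120 N, or if a joint passes its speed limit or range.

ROBOT

A 6-joint arm with a two-finger parallel gripper is mounted at the origin on the work surface. World frame = base frame: x ahead of the robot, y to its left, z up, the work surface at z = 0. Lengths are in m, angles in rad, forces in N, time in s.
With the tool pointing down it reaches from about 0.35 to 0.775 m from the base axis. Payload 5.5 kg.
Tool frame: the origin (TCP) lies at the very end of the fingers, on their centre line; the grasp point (between the pads) lies 19 mm behind it; x points along the fingers, y is the direction in which the jaws open and shut, and the axes are right-handed (so a half turn about x gives the same grasp; the last joint's range is limited). The gripper opens to 85 mm and grips with 20 to 120 N. Pads are 22 mm wide; open, the fingers measure 114 mm over their backs; the gripper's body (76 mm by 85 mm) begins 54 mm behind the grasp point. The pads swing forward as they close: fully open they stand 13 mm farther back than shut.
Start: joints at [1.053, 0.313, 0.046, 1.304, 0, 1.431], TCP at [0.212, 0.534, 0.231] pointing down, gripper open.
Joint ranges: [-2.76, 2.76], [-0.86, 1.69], [-1.03, 1.26], [-2.2, 2.34], [-1.47, 1.5], [-3.14, 3.14]. Speed limits (rad/s): [2.57, 2.57, 3.14, 3.14, 3.14, 3.14].

INTERFACE

Orientations are given as a unit quaternion [w, x, y, z].
In Python, from workcell import env gives the robot as it stands.
- The arm moves only by the tool servo_tool, never from a script. Its argument "increments" is a list of rows, each an object with "offset": the shift along the tool's x, y, z in cm, a list of three; "yaw": the turn about the tool's x in degrees. In form: [{"offset": [x, y, z], "yaw": yaw}, ...]. A call has exactly 8 rows; each row is the pose to reach, as a shift and turn from the pose commanded when the call began, along the tool's axes at that moment; what a row does not reach only later rows make up. A row lasts 1/10 s, in which the tool goes at most 50 mm and 8.59 degrees, less where a joint would pass 70% of its speed; a pose out of reach is approached as far as the arm can. A call with a gripper value outside its range is refused whole. "claw" is the opening, from 0 (shut) to 1 (fully open), set as the call begins (left out, the last holds). The fingers move at their own pace and stop on an object; "force" is the grip in N (left out, the last holds). Time passes only in rows, so rows that repeat a pose let the fingers close, or fill a call up. It gives the time, the measured TCP pose, the force and the opening at its end, in the units of the state.
- env.get_state(): the state, without advancing time (a new reading comes with each control period).
- env.read_camera(name): name is "scene" or "top"; returns (picture, depth): 384x512x3 uint8, red, green, blue; 384x512 float32, m along the optical axis (not along the pixel's ray), 0 where there is no reading.
- env.camera_model(name): a dict with "vertical_fov" (degrees; the focal length in pixels is half the picture's height over the tangent of half this angle, whatever the lens; pixels are square), "cx", "cy" (the principal point, pixels), "world_from_camera" (4x4, takes a point from camera to world coordinates). Camera axes: x right, y up, looking along -z (the intrinsics and any distortion apply to the point x, -y, -z); pixel columns grow to the right and rows downward; lengths in m; the calibration is good to about 2 mm. A picture is of the moment at which its call begins. camera_model takes no time and is no camera call.
- env.hand_in(): hands the job in, once; it reports no verdict.
The state is a dict: "clock": time; "joint_pos": joint angles; "qvel": joint speeds; "tau": joint torques, N m; "tcp_pos": TCP position; "orientation": TCP orientation; "wrist_force": force on the tool from outside, world axes, zero at the start; "ft_torque": the same for the moment, N m; "finger_gap": finger opening in m.
Only numpy, scipy, OpenCV 4.12 (cv2) and the standard library are available. Lean on these libraries where they do the work, as an engineer would, in place of code of your own. Each camera call takes 0.05 s, during which the arm holds its last target.

## Working session

There is one attempt and no reset: what is moved stays moved. The work goes in short steps, Python scripts to look and compute and a tool call to move; the robot and the scene stay as the last step left them, time stands still between calls to the robot, and variables do not carry over. Pictures are saved under pics/ and viewed, and the job is handed in when it is done.

Besides the shell and the picture viewer there is one more tool, called after "Request:" in YAML: its name, and indented under it one key for each argument. servo_tool: Moves the arm, as the interface text tells. Its arguments: {"type":"object","properties":{"increments":{"type":"array","items":{"type":"object","properties":{"offset":{"type":"array","items":{"type":"number"}},"yaw":{"type":"number"}}}},"claw":{"type":"number"},"force":{"type":"number"}},"required":["increments"]}

```bash
ls; mkdir -p pics; python3 - <<'E'
from workcell import env
import cv2,numpy as np
s=env.get_state();print(s)
for n in("scene","top"):
    p,d=env.read_camera(n);m=env.camera_model(n);print(n,m)
    cv2.imwrite(f"pics/{n}0.png",p[:,:,::-1]);np.savez(f"{n}0.npz",p=p,d=d)
E
```

```text
pics
{'clock': 0.0, 'joint_pos': array([ 1.05339609e+00,  3.13992555e-01,  4.50135615e-02,  1.30363294e+00,
       -1.49644360e-05,  1.43121036e+00]), 'qvel': array([ 0.0003359 ,  0.000705  ,  0.000546  ,  0.00215713,  0.00030897,
       -0.00176695]), 'tau': array([-1.34013961e-03, -4.80624104e+01,  2.98534709e+01,  1.92736799e-02,
       -1.29316477e-04,  2.66715222e-05]), 'tcp_pos': array([0.21186304, 0.53399807, 0.2304275 ]), 'orientation': array([ 0.69432501,  0.1321751 ,  0.69472918, -0.1333937 ]), 'wrist_force': array([0.37634408, 0.19417223, 0.20343853]), 'ft_torque': array([-0.01531544, -0.04005185, -0.05273582]), 'finger_gap': 0.08551857298111269}
scene {'vertical_fov': 48.402686215847396, 'cx': 264.70559228252165, 'cy': 188.16659072273868, 'world_from_camera': array([[ 0.94615859,  0.25689204, -0.19695279,  0.41213902],
       [-0.32349468,  0.77223801, -0.5468086 , -0.52010413],
       [ 0.01162366,  0.58108084,  0.81376284,  0.94309103],
       [ 0.        ,  0.        ,  0.        ,  1.        ]])}
top {'vertical_fov': 54.0916057822348, 'cx': 251.8688262279757, 'cy': 186.88679021400048, 'world_from_camera': array([[ 0.0065385 ,  0.9984233 , -0.0557508 ,  0.54769611],
       [-0.99993291,  0.00706111,  0.00918221, -0.02229347],
       [ 0.0095614 ,  0.05568703,  0.99840249,  1.16528469],
       [ 0.        ,  0.        ,  0.        ,  1.        ]])}
```

View pics/scene0.png

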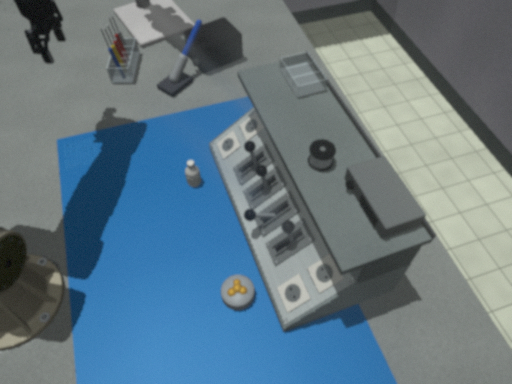

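View pics/top0.png

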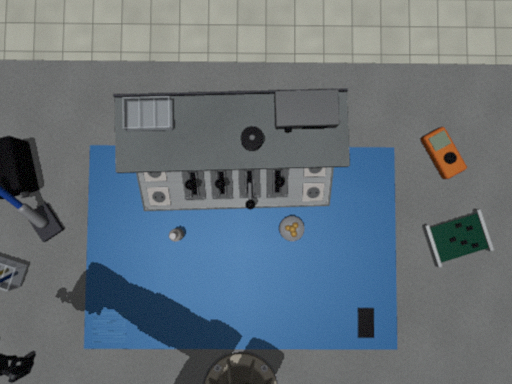

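The top view shows the four levers at about (194,184), (222,184), (250,204: off) and (280,182). The flux bottle is at (176,234), the tin at (291,228) and the reel at (252,138). Next I'll measure these.

```bash
cat > h.py <<'E'
import numpy as np,cv2,math
from workcell import env
def ray(m,u,v):
    f=192/math.tan(math.radians(m['vertical_fov'])/2)
    d=np.array([(u-m['cx'])/f,-(v-m['cy'])/f,-1.0]);T=m['world_from_camera']
    return T[:3,3],T[:3,:3]@d
def px(m,P):
    f=192/math.tan(math.radians(m['vertical_fov'])/2);T=m['world_from_camera']
    c=T[:3,:3].T@(np.asarray(P)-T[:3,3]);return m['cx']+f*c[0]/-c[2],m['cy']+f*c[1]/c[2]
def cloud(m,d):
    v,u=np.mgrid[:384,:512];f=192/math.tan(math.radians(m['vertical_fov'])/2)
    c=np.stack([(u-m['cx'])/f*d,-(v-m['cy'])/f*d,-d],-1);T=m['world_from_camera']
    return c@T[:3,:3].T+T[:3,3]
E
python3 - <<'E'
from h import *
for n,(x0,y0,x1,y1) in dict(top=(110,80,360,250),scene=(180,90,370,330)).items():
    z=np.load(n+'0.npz');p,d=z['p'],z['d'];m=env.camera_model(n)
    k=3 if n=='top' else 2.4
    cv2.imwrite(f'pics/{n}0c.png',cv2.resize(p[y0:y1,x0:x1,::-1],None,fx=k,fy=k,interpolation=cv2.INTER_CUBIC))
    C=cloud(m,d)
    dark=((p.max(2)<45)&(C[...,2]>.08)&(C[...,2]<.22)).astype(np.uint8)
    N,L,S,c=cv2.connectedComponentsWithStats(dark)
    for i in range(1,N):
        if S[i,4]>12:
            q=C[L==i];print(n,S[i],c[i].round(1),np.median(q,0).round(3),q[q[:,2].argmax()].round(3))
z=np.load('top0.npz');C=cloud(env.camera_model('top'),z['d'])
for v in range(90,215,5):print(v,C[v,165].round(3),C[v,236].round(3),C[v,300].round(3))
print(C[234,176],C[228,291],C[138,252], C[300,150])
E
```

```text
top [   0  136   24   58 1028] [  9.6 166.1] [0.659 0.656 0.098] [0.603 0.657 0.132]
top [247 171   5  13  52] [249.  176.8] [ 0.635 -0.024  0.097] [ 0.651 -0.024  0.113]
top [275 170  10  17 126] [278.6 178.8] [ 0.625 -0.103  0.166] [ 0.624 -0.1    0.177]
top [185 172  16  18 150] [191.8 181.7] [0.615 0.133 0.16 ] [0.612 0.132 0.176]
top [215 172  12  17 122] [220.5 180.6] [0.618 0.053 0.166] [0.62  0.061 0.176]
top [246 200   9   9  62] [250.1 203.9] [ 0.558 -0.027  0.13 ] [ 0.564 -0.024  0.135]
top [231 377  21   7  99] [240.2 380.7] [ 0.07  -0.003  0.096] [ 0.117 -0.005  0.214]
scene [198  37   7   6  25] [201.2  39.2] [0.614 0.671 0.098] [0.612 0.656 0.102]
scene [205  45  10   8  30] [209.   48.3] [0.627 0.63  0.09 ] [0.618 0.628 0.097]
scene [259 170   6   5  14] [262.1 172.2] [0.609 0.046 0.166] [0.612 0.048 0.172]
scene [  0 243  27  49 492] [ 14.5 270.2] [ 0.09  -0.054  0.205] [ 0.084 -0.063  0.22 ]
90 [0.914 0.241 0.004] [0.917 0.019 0.003] [ 0.826 -0.142  0.293]
95 [0.821 0.183 0.261] [0.825 0.01  0.252] [ 0.814 -0.142  0.293]
100 [0.809 0.183 0.258] [0.812 0.01  0.254] [
[... 947 characters left out ...]
.168  0.104]
175 [0.639 0.214 0.102] [0.641 0.013 0.099] [ 0.642 -0.169  0.097]
180 [0.625 0.216 0.094] [0.627 0.014 0.087] [ 0.629 -0.171  0.083]
185 [0.612 0.219 0.078] [0.614 0.014 0.078] [ 0.615 -0.172  0.076]
190 [0.598 0.219 0.078] [0.599 0.014 0.069] [ 0.601 -0.174  0.061]
195 [0.584 0.221 0.064] [0.585 0.014 0.056] [ 0.587 -0.175  0.054]
200 [0.569 0.222 0.058] [0.571 0.014 0.05 ] [ 0.572 -0.176  0.044]
205 [0.555 0.225 0.043] [0.556 0.015 0.036] [ 0.557 -0.178  0.034]
210 [ 0.539  0.235 -0.002] [0.541 0.015 0.003] [ 0.542 -0.183 -0.001]
[0.47051314 0.18709775 0.06476864] [ 0.48927861 -0.14861715  0.05328879] [ 0.71072469 -0.02986158  0.29437791] [ 0.26454456  0.2760673  -0.00465145]
```

View pics/top0c.png

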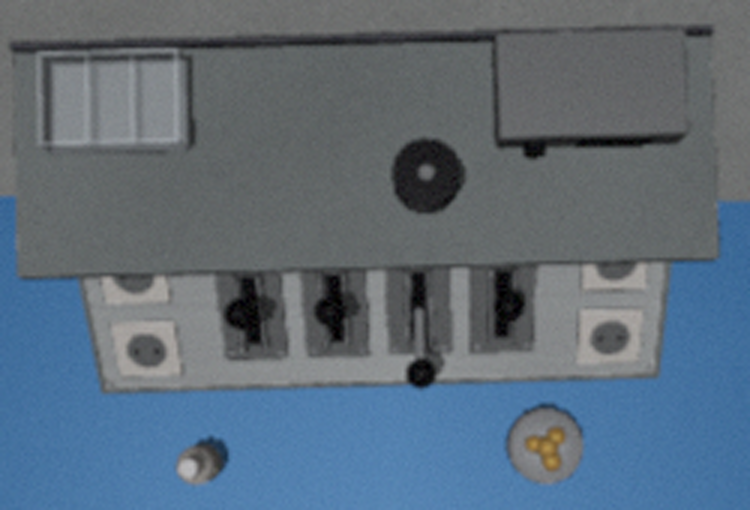

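View pics/scene0c.png

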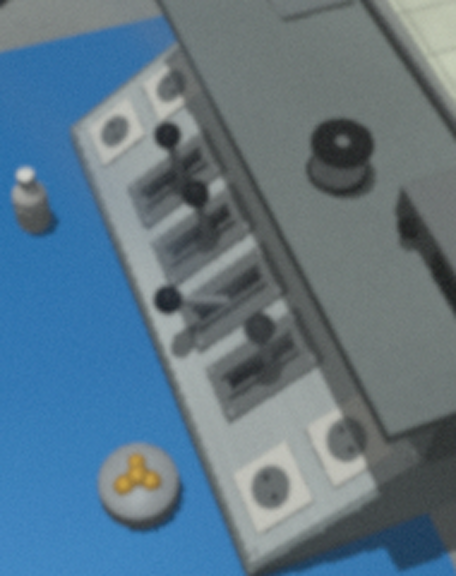

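```bash
python3 - <<'E'
from h import *
mt,ms=env.camera_model('top'),env.camera_model('scene')
T=[(190,184.3),(219,183.7),(250.3,204.3),(279.7,181.3)];S=[(250,145.8),(261.25,170.4),(250,214.6),(288.3,226.7)]
for t,s in zip(T,S):
    a,u=ray(mt,*t);b,w=ray(ms,*s)
    k=np.linalg.lstsq(np.stack([u,-w],1),b-a,rcond=None)[0]
    P,Q=a+k[0]*u,b+k[1]*w
    print(((P+Q)/2).round(4),np.linalg.norm(P-Q).round(4),[tuple(np.round((a+u*(z-a[2])/u[2])[:2],4)) for z in(.1605,.1193)])
z=np.load('top0.npz');C=cloud(mt,z['d'])
# face plane & shelf edge
R=C[172:206,148:328].reshape(-1,3);
for it in range(8):
    c=R.mean(0);n=np.linalg.svd(R-c,full_matrices=False)[2][2];n*=np.sign(n[2]);r=(R-c)@n;R=R[abs(r)<max(.003,1.5*r.std())]
print('face',c,n,np.degrees(np.arccos(n[2])),np.degrees(np.arctan2(n[1],n[0])),len(R))
# shelf edge, row by row of columns
pts=[]
for u in range(122,346,4):
    col=C[150:185,u,2];i=np.where(col>.23)[0].max()+150;pts.append(C[i,u])
pts=np.array(pts);k=np.polyfit(pts[:,1],pts[:,0],1);print('shelf edge x=',k,'yaw',np.degrees(np.arctan(-k[0])),pts[:,1].min(),pts[:,1].max(),pts[:,2].mean())
M=(C[...,2]>.23)&(C[...,2]<.28);M[:85]=0;M[180:]=0;M[:,:105]=0;M[:,360:]=0
n,L,st,_=cv2.connectedComponentsWithStats(M.astype(np.uint8));i=st[1:,4].argmax()+1
print(st[i],cv2.minAreaRect(C[L==i][:,:2].astype(np.float32)))
E
```

```text
[0.6086 0.1336 0.1634] 0.0016 [(np.float64(0.6096), np.float64(0.1339)), (np.float64(0.6121), np.float64(0.1403))]
[0.6112 0.0567 0.1596] 0.0013 [(np.float64(0.6117), np.float64(0.0564)), (np.float64(0.6143), np.float64(0.0597))]
[ 0.5566 -0.0276  0.1219] 0.0021 [(np.float64(0.5572), np.float64(-0.0277)), (np.float64(0.5576), np.float64(-0.0279))]
[ 0.6178 -0.1055  0.1611] 0.003 [(np.float64(0.6193), np.float64(-0.106)), (np.float64(0.6223), np.float64(-0.1095))]
face [0.60142745 0.00452333 0.07118854] [-0.59378815 -0.02021828  0.80436737] 36.45079753294983 -178.0498517632409 3576
shelf edge x= [-0.02852755  0.64027095] yaw 1.6340652996837648 -0.2528345422682278 0.2884451411603653 0.2801715849098209
[  113    88   237    85 13992] ((0.7378371357917786, 0.020139455795288086), (0.19094625115394592, 0.571444034576416), 1.8972456455230713)
```

```bash
python3 - <<'E'
from h import *
from scipy.spatial.transform import Rotation as R
s=env.get_state();q=s['orientation'];M=R.from_quat(q,scalar_first=True).as_matrix();print(M.round(4));p=s['tcp_pos']
for n in('top','scene'):
    z=np.load(n+'0.npz');C=cloud(env.camera_model(n),z['d']);L=(C-p)@M
    ok=(abs(L[...,1])<.12)&(abs(L[...,2])<.12)&(L[...,0]<.02)&(L[...,0]>-.3)&(z['d']>0)
    Q=L[ok];print(n,len(Q))
    for a in np.arange(-.26,.02,.02):
        k=Q[(Q[:,0]>=a)&(Q[:,0]<a+.02)]
        if len(k):print(a.round(2),len(k),k[:,1].min().round(3),k[:,1].max().round(3),k[:,2].min().round(3),k[:,2].max().round(3))
p=np.load('scene0.npz')['p'];cv2.imwrite('pics/g.png',cv2.resize(p[0:70,0:80,::-1],None,fx=8,fy=8,interpolation=cv2.INTER_CUBIC))
E
```

```text
[[-8.000e-04  3.689e-01  9.295e-01]
 [-1.400e-03  9.295e-01 -3.689e-01]
 [-1.000e+00 -1.600e-03 -3.000e-04]]
top 729
-0.14 4 -0.038 -0.036 0.007 0.014
-0.12 252 -0.071 -0.019 -0.01 0.023
-0.1 176 -0.074 -0.012 -0.011 0.022
-0.08 200 -0.076 -0.002 -0.01 0.02
-0.06 40 -0.073 -0.043 -0.006 0.016
-0.04 49 -0.057 -0.043 -0.003 0.014
-0.02 8 -0.055 -0.045 0.009 0.014
scene 1805
-0.18 165 -0.042 -0.014 -0.029 0.033
-0.16 285 -0.043 0.009 -0.03 0.036
-0.14 204 -0.044 0.013 -0.029 0.036
-0.12 305 -0.074 0.067 -0.015 0.018
-0.1 299 -0.078 0.071 -0.016 0.019
-0.08 264 -0.078 0.074 -0.016 0.016
-0.06 114 -0.074 0.067 -0.014 0.011
-0.04 131 -0.063 0.048 -0.015 0.01
-0.02 38 -0.055 0.046 -0.013 0.009
```

View pics/g.png

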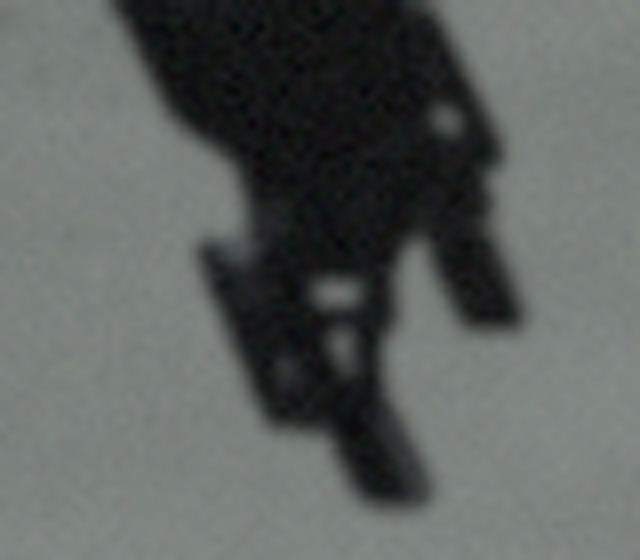

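Both views agree to within about 3 mm. The balls sit at x≈0.61 and y≈0.134, 0.056 and −0.106, and the off ball is at (0.557, −0.028). Console yaw is about 1.9°. The gripper's tapered visible part clears the shelf if the jaws open along the console's y, so I'll pinch the raised balls from above.

Request:
servo_tool:
  increments:
    - {"offset":[0,-2.1,4.3],"yaw":-3}
    - {"offset":[0,-4.2,8.6],"yaw":-6}
    - {"offset":[0,-6.3,12.9],"yaw":-9}
    - {"offset":[0,-8.4,17.2],"yaw":-12}
    - {"offset":[0,-10.5,21.5],"yaw":-15}
    - {"offset":[0,-12.6,25.8],"yaw":-18}
    - {"offset":[0,-14.7,30.1],"yaw":-21}
    - {"offset":[0,-16.8,34.4],"yaw":-23.5}
  claw: 0.65
  force: 20

```text
clock: 0.9
tcp_pos: [0.4707, 0.2497, 0.231]
orientation: [0.707, -0.012, 0.707, 0.012]
wrist_force: [1.2, 0.3, 0.0]
finger_gap: 0.0556
```

Request:
servo_tool:
  increments:
    - {"offset":[0,-4.0,3.0]}
    - {"offset":[1.0,-8.0,6.0]}
    - {"offset":[2.0,-12.0,9.0]}
    - {"offset":[5.0,-12.0,10.0]}
    - {"offset":[8.0,-12.0,10.0]}
    - {"offset":[8.2,-12.0,10.0]}
    - {"offset":[8.2,-12.0,10.0]}
    - {"offset":[8.2,-12.0,10.0]}

```text
invalid input
```

```bash
python3 - <<'E'
from h import *
for n,(x0,y0,x1,y1) in dict(scene=(170,60,330,250)).items():
    p,d=env.read_camera(n);np.savez(f"{n}1.npz",p=p,d=d)
    cv2.imwrite(f'pics/{n}1c.png',cv2.resize(p[y0:y1,x0:x1,::-1],None,fx=3,fy=3,interpolation=cv2.INTER_CUBIC))
print(env.get_state())
E
```

```text
{'clock': 0.95, 'joint_pos': array([ 0.32759512,  0.23456867, -0.06092155,  1.27338321, -0.00421361,
        0.29779046]), 'qvel': array([ 0.07655564, -0.00922495, -0.0227435 , -0.00197332,  0.03453376,
        0.24053518]), 'tau': array([  5.24385318, -48.10250401,  27.26490676,   2.3260957 ,
         1.31452024,  -0.26745994]), 'tcp_pos': array([0.47581886, 0.24485979, 0.23074443]), 'orientation': array([ 0.70813155, -0.01174405,  0.70592124,  0.00932733]), 'wrist_force': array([ 5.6036864 , -1.94921229, -0.15427501]), 'ft_torque': array([-0.11382064, -0.2624813 , -0.05603899]), 'finger_gap': 0.05554813221582281}
```

View pics/scene1c.png

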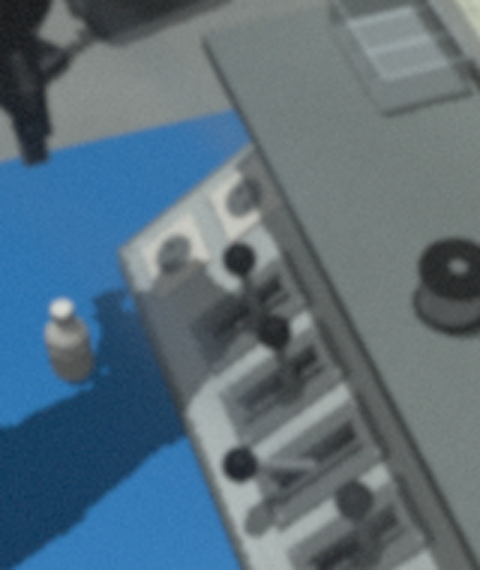

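The move was refused because every row needs a yaw, so nothing moved. The picture shows the gripper still at upper left and the levers unchanged.

Request:
servo_tool:
  increments:
    - {"offset":[0,-4.0,3.0],"yaw":0}
    - {"offset":[1.0,-8.0,6.0],"yaw":0}
    - {"offset":[2.0,-12.0,9.0],"yaw":0}
    - {"offset":[5.0,-12.0,10.0],"yaw":0}
    - {"offset":[8.0,-12.0,10.0],"yaw":0}
    - {"offset":[8.2,-12.0,10.0],"yaw":0}
    - {"offset":[8.2,-12.0,10.0],"yaw":0}
    - {"offset":[8.2,-12.0,10.0],"yaw":0}

```text
clock: 1.75
tcp_pos: [0.5742, 0.1354, 0.1509]
orientation: [0.708, -0.012, 0.706, 0.012]
wrist_force: [-0.3, 0.0, 1.7]
finger_gap: 0.0555
```

```bash
python3 - <<'E'
from h import *
for n,(x0,y0,x1,y1) in dict(scene=(170,60,330,250)).items():
    p,d=env.read_camera(n);np.savez(f"{n}1.npz",p=p,d=d)
    cv2.imwrite(f'pics/{n}2c.png',cv2.resize(p[y0:y1,x0:x1,::-1],None,fx=3,fy=3,interpolation=cv2.INTER_CUBIC))
s=env.get_state();print(s['tcp_pos'],s['orientation'],s['wrist_force'])
E
```

```text
[0.57454056 0.13538981 0.1512655 ] [ 0.70805193 -0.01163028  0.70596518  0.01184749] [ 0.43826668 -0.28898067  0.15766749]
```

View pics/scene2c.png

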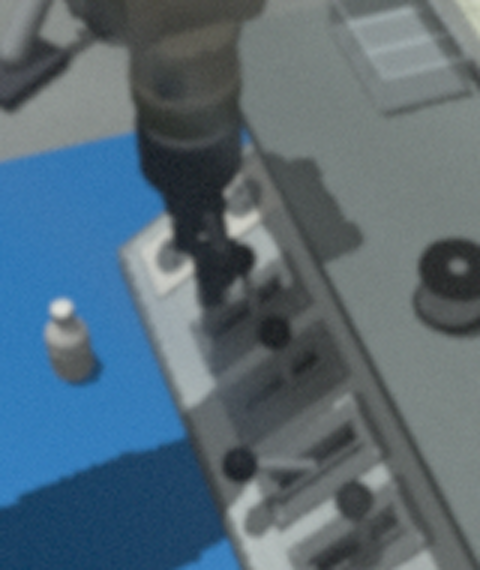

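The open jaws now straddle ball 1's line in front of it. I'll creep forward and watch the force.

Request:
servo_tool:
  increments:
    - {"offset":[0.2,0,1.0],"yaw":0}
    - {"offset":[0.4,0,1.7],"yaw":0}
    - {"offset":[0.4,0,2.2],"yaw":0}
    - {"offset":[0.4,0,2.5],"yaw":0}
    - {"offset":[0.4,0,2.7],"yaw":0}
    - {"offset":[0.4,0,2.8],"yaw":0}
    - {"offset":[0.4,0,2.9],"yaw":0}
    - {"offset":[0.4,0,2.9],"yaw":0}

```text
clock: 2.6
tcp_pos: [0.6027, 0.1357, 0.1453]
orientation: [0.707, -0.011, 0.707, 0.011]
wrist_force: [-0.3, 0.0, 0.8]
finger_gap: 0.0556
```

Request:
servo_tool:
  increments:
    - {"offset":[0,0,0.2],"yaw":0}
    - {"offset":[0,0,0.4],"yaw":0}
    - {"offset":[0,0,0.5],"yaw":0}
    - {"offset":[0,0,0.5],"yaw":0}
    - {"offset":[0,0,0.5],"yaw":0}
    - {"offset":[0,0,0.5],"yaw":0}
    - {"offset":[0,0,0.5],"yaw":0}
    - {"offset":[0,0,0.5],"yaw":0}
  claw: 0.0
  force: 30

```text
clock: 3.4
tcp_pos: [0.6072, 0.137, 0.1458]
orientation: [0.707, -0.011, 0.707, 0.013]
wrist_force: [-2.7, 4.7, 5.3]
finger_gap: 0.0259
```

Ball 1 is gripped with a 26 mm gap. I'll feel gently downwards along the arc.

Request:
servo_tool:
  increments:
    - {"offset":[0.03,0,-0.2],"yaw":0}
    - {"offset":[0.07,0,-0.4],"yaw":0}
    - {"offset":[0.12,0,-0.6],"yaw":0}
    - {"offset":[0.17,0,-0.8],"yaw":0}
    - {"offset":[0.2,0,-0.9],"yaw":0}
    - {"offset":[0.24,0,-1.0],"yaw":0}
    - {"offset":[0.24,0,-1.0],"yaw":0}
    - {"offset":[0.24,0,-1.0],"yaw":0}
  force: 20

```text
clock: 4.2
tcp_pos: [0.5999, 0.1367, 0.1442]
orientation: [0.709, -0.011, 0.705, 0.013]
wrist_force: [2.1, 4.9, 3.5]
finger_gap: 0.026
```

Request:
servo_tool:
  increments:
    - {"offset":[0.07,0,-0.2],"yaw":0}
    - {"offset":[0.14,0,-0.4],"yaw":0}
    - {"offset":[0.21,0,-0.6],"yaw":0}
    - {"offset":[0.29,0,-0.8],"yaw":0}
    - {"offset":[0.29,0,-0.8],"yaw":0}
    - {"offset":[0.29,0,-0.8],"yaw":0}
    - {"offset":[0.29,0,-0.8],"yaw":0}
    - {"offset":[0.29,0,-0.8],"yaw":0}

```text
clock: 5.0
tcp_pos: [0.5935, 0.1365, 0.1422]
orientation: [0.71, -0.011, 0.704, 0.012]
wrist_force: [5.4, 6.2, 5.1]
finger_gap: 0.0258
```

Request:
servo_tool:
  increments:
    - {"offset":[0.2,0,-0.4],"yaw":0}
    - {"offset":[0.4,0,-0.8],"yaw":0}
    - {"offset":[0.6,0,-1.15],"yaw":0}
    - {"offset":[0.81,0,-1.5],"yaw":0}
    - {"offset":[0.81,0,-1.5],"yaw":0}
    - {"offset":[0.81,0,-1.5],"yaw":0}
    - {"offset":[0.81,0,-1.5],"yaw":0}
    - {"offset":[0.81,0,-1.5],"yaw":0}

```text
clock: 5.8
tcp_pos: [0.5845, 0.1362, 0.1381]
orientation: [0.715, -0.01, 0.699, 0.013]
wrist_force: [12.8, 5.0, 13.8]
finger_gap: 0.0257
```

```bash
cat > snap.py <<'E'
from h import *
import sys
k=sys.argv[1]
p,d=env.read_camera('scene');np.savez("s.npz",p=p,d=d)
cv2.imwrite(f'pics/s{k}.png',cv2.resize(p[60:250,170:330,::-1],None,fx=3,fy=3,interpolation=cv2.INTER_CUBIC))
s=env.get_state();print(s['clock'],s['tcp_pos'].round(4),s['orientation'].round(3),s['wrist_force'].round(1),s['finger_gap'])
E
python3 snap.py 3
```

```text
5.85 [0.5845 0.1362 0.1381] [ 0.715 -0.01   0.699  0.013] [12.6  5.8 13.9] 0.025970343062824582
```

View pics/s3.png

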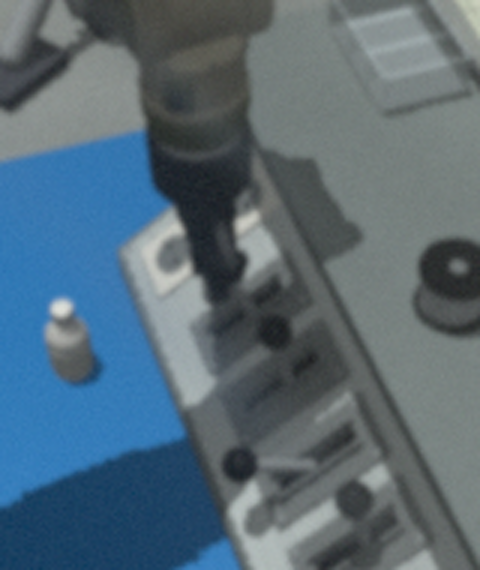

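```bash
python3 - <<'E'
from h import *
m=env.camera_model('scene')
for P in[(.610,.134,.1605),(.600,.134,.158),(.588,.1335,.153),(.5845,.1362,.138)]:
    u,v=px(m,P);print(P,round((u-170)*3),round((v-60)*3))
p=np.load('s.npz')['p'];q=p[120:180,220:280,::-1].astype(float)*1.8
cv2.imwrite('pics/z3.png',cv2.resize(np.clip(q,0,255).astype(np.uint8),None,fx=10,fy=10,interpolation=cv2.INTER_CUBIC))
E
```

```text
(0.61, 0.134, 0.1605) 243 259
(0.6, 0.134, 0.158) 231 264
(0.588, 0.1335, 0.153) 217 272
(0.5845, 0.1362, 0.138) 212 283
```

View pics/z3.png

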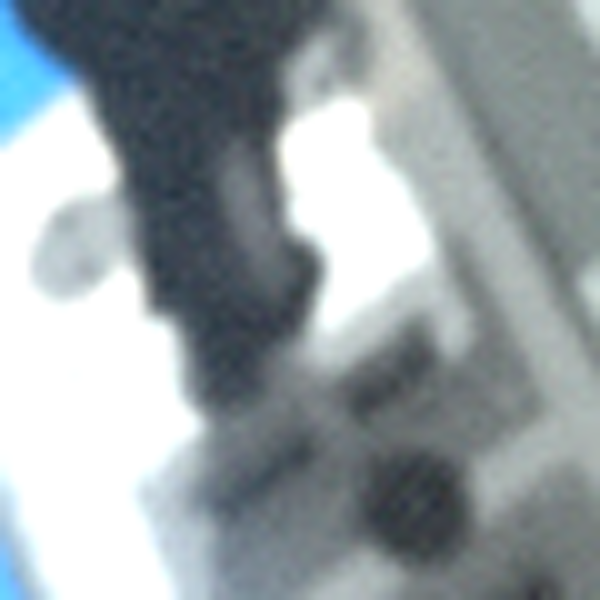

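The zoom shows ball 1 at about crop (246,147) px, so it moved only about 11 mm while the pads slipped and the force rose to about 18 N. Lever 1 is blocked, which makes it the first in-feed. I'll take it back to its stop.

Request:
servo_tool:
  increments:
    - {"offset":[-0.5,0,0.6],"yaw":0}
    - {"offset":[-0.8,0,1.2],"yaw":0}
    - {"offset":[-1.0,0,1.8],"yaw":0}
    - {"offset":[-1.2,0,2.4],"yaw":0}
    - {"offset":[-1.3,0,2.9],"yaw":0}
    - {"offset":[-1.34,0,3.2],"yaw":0}
    - {"offset":[-1.34,0,3.3],"yaw":0}
    - {"offset":[-1.34,0,3.3],"yaw":0}

```text
clock: 6.65
tcp_pos: [0.6051, 0.1369, 0.1446]
orientation: [0.705, -0.011, 0.709, 0.013]
wrist_force: [-6.1, 4.7, 2.1]
finger_gap: 0.0266
```

```bash
python3 snap.py 4;python3 - <<'E'
from h import *
p=np.load('s.npz')['p'];q=p[120:180,220:280,::-1].astype(float)*1.8
cv2.imwrite('pics/z4.png',cv2.resize(np.clip(q,0,255).astype(np.uint8),None,fx=10,fy=10,interpolation=cv2.INTER_CUBIC))
E
```

```text
6.7 [0.6051 0.1368 0.1446] [ 0.705 -0.011  0.709  0.013] [-5.6  5.1  3.5] 0.025956912893265523
```

View pics/z4.png

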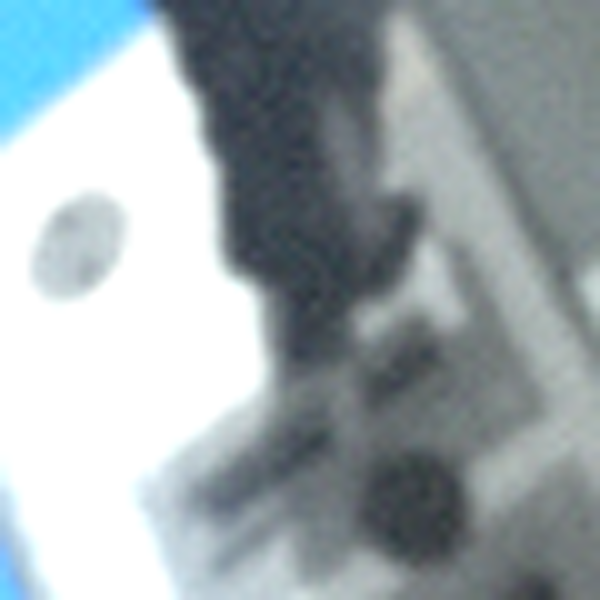

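Comparing the two zooms, the dark bump I took for ball 1 moves with the finger, so it isn't the ball. The lever stem at the slot does seem to have shifted, so that reading is doubtful. I'll pull again along the arc at the lowest grip force (20 N), which limits the pull. If the lever is blocked the pads will slip off, and the gap will show it.

Request:
servo_tool:
  increments:
    - {"offset":[0.15,0,-0.7],"yaw":0}
    - {"offset":[0.38,0,-1.4],"yaw":0}
    - {"offset":[0.7,0,-2.1],"yaw":0}
    - {"offset":[1.0,0,-2.75],"yaw":0}
    - {"offset":[1.4,0,-3.3],"yaw":0}
    - {"offset":[1.85,0,-4.0],"yaw":0}
    - {"offset":[1.85,0,-4.0],"yaw":0}
    - {"offset":[1.85,0,-4.0],"yaw":0}
  force: 20

```text
clock: 7.5
tcp_pos: [0.5801, 0.1361, 0.1352]
orientation: [0.717, -0.01, 0.697, 0.013]
wrist_force: [14.8, 5.8, 19.7]
finger_gap: 0.026
```

```bash
python3 snap.py 5;python3 - <<'E'
from h import *
p=np.load('s.npz')['p'];q=p[120:180,220:280,::-1].astype(float)*1.8
cv2.imwrite('pics/z5.png',cv2.resize(np.clip(q,0,255).astype(np.uint8),None,fx=10,fy=10,interpolation=cv2.INTER_CUBIC))
E
```

```text
7.55 [0.5801 0.1361 0.1351] [ 0.717 -0.01   0.697  0.013] [14.   5.5 19.9] 0.02620311196234335
```

View pics/z5.png

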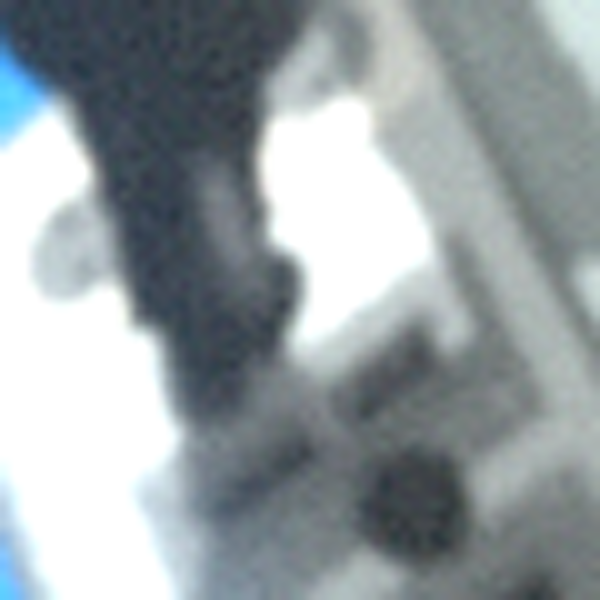

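The gap is still 26 mm after 27 mm of travel, so the ball has come along and lever 1 is free. I'll release it and check from above.

Request:
servo_tool:
  increments:
    - {"offset":[-0.6,0,0.4],"yaw":0}
    - {"offset":[-0.6,0,0.4],"yaw":0}
    - {"offset":[-0.6,0,0.4],"yaw":0}
    - {"offset":[-2,0,0.4],"yaw":0}
    - {"offset":[-4.5,0,0.4],"yaw":0}
    - {"offset":[-7,0,1],"yaw":0}
    - {"offset":[-7,0,3],"yaw":0}
    - {"offset":[-7,0,3.5],"yaw":0}
  claw: 0.6

```text
clock: 8.35
tcp_pos: [0.6036, 0.1353, 0.1962]
orientation: [0.707, -0.011, 0.707, 0.011]
wrist_force: [0.6, 0.5, -0.6]
finger_gap: 0.0516
```

```bash
python3 snap.py 6
```

```text
8.4 [0.6031 0.1353 0.1952] [ 0.706 -0.011  0.708  0.011] [ 0.6 -0.7 -0.9] 0.051286818966771654
```

View pics/s6.png

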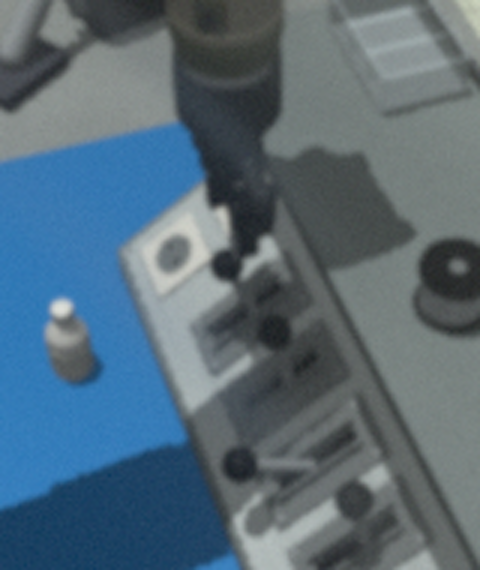

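Ball 1 is now at crop (227,265), compared with (239,258) at the start. That is only about 10 mm of give, so the pads slipped at up to about 25 N. Lever 1 is therefore blocked, and I'll push it back home from the front with closed fingers.

Request:
servo_tool:
  increments:
    - {"offset":[0,0,-2],"yaw":0}
    - {"offset":[0,0,-4],"yaw":0}
    - {"offset":[2,0,-4.2],"yaw":0}
    - {"offset":[4.5,0,-4.2],"yaw":0}
    - {"offset":[4.5,0,-3.4],"yaw":0}
    - {"offset":[4.3,0,-2.6],"yaw":0}
    - {"offset":[4.0,0,-1.8],"yaw":0}
    - {"offset":[4.0,0,-1.3],"yaw":0}
  claw: 0

```text
clock: 9.2
tcp_pos: [0.5862, 0.1351, 0.1569]
orientation: [0.704, -0.012, 0.71, 0.011]
wrist_force: [-21.7, -1.5, 11.0]
finger_gap: -0.0003
```

Request:
servo_tool:
  increments:
    - {"offset":[-0.5,0,-1.5],"yaw":0}
    - {"offset":[-4.5,0,-1.5],"yaw":0}
    - {"offset":[-4.5,-4,-0.5],"yaw":0}
    - {"offset":[-4.5,-8,1.0],"yaw":0}
    - {"offset":[-3,-8,1.8],"yaw":0}
    - {"offset":[-0.5,-8,1.8],"yaw":0}
    - {"offset":[0.8,-8,1.8],"yaw":0}
    - {"offset":[0.8,-8,1.8],"yaw":0}
  claw: 0.65

```text
clock: 10.0
tcp_pos: [0.6093, 0.0562, 0.1468]
orientation: [0.706, -0.011, 0.708, 0.012]
wrist_force: [-0.1, -0.6, -0.0]
finger_gap: 0.0556
```

Request:
servo_tool:
  increments:
    - {"offset":[0,-0.1,0.2],"yaw":0}
    - {"offset":[0,-0.1,0.2],"yaw":0}
    - {"offset":[0,-0.1,0.2],"yaw":0}
    - {"offset":[0,-0.1,0.2],"yaw":0}
    - {"offset":[0,-0.1,0.2],"yaw":0}
    - {"offset":[0.1,-0.1,-0.3],"yaw":0}
    - {"offset":[0.2,-0.1,-0.7],"yaw":0}
    - {"offset":[0.2,-0.1,-0.7],"yaw":0}
  claw: 0
  force: 20

```text
clock: 10.8
tcp_pos: [0.6051, 0.0568, 0.1486]
orientation: [0.709, -0.011, 0.705, 0.013]
wrist_force: [3.0, 6.0, -1.0]
finger_gap: 0.0264
```

Request:
servo_tool:
  increments:
    - {"offset":[0.1,0,-0.4],"yaw":0}
    - {"offset":[0.25,0,-0.8],"yaw":0}
    - {"offset":[0.4,0,-1.2],"yaw":0}
    - {"offset":[0.6,0,-1.6],"yaw":0}
    - {"offset":[0.6,0,-1.6],"yaw":0}
    - {"offset":[0.6,0,-1.6],"yaw":0}
    - {"offset":[0.6,0,-1.6],"yaw":0}
    - {"offset":[0.6,0,-1.6],"yaw":0}

```text
clock: 11.6
tcp_pos: [0.5892, 0.0563, 0.1433]
orientation: [0.709, -0.011, 0.705, 0.013]
wrist_force: [1.6, 6.4, 3.0]
finger_gap: 0.0268
```

Lever 2 follows freely at about 3 N, so it is an outlet. Taking it down to its stop.

Request:
servo_tool:
  increments:
    - {"offset":[0.35,0,-0.6],"yaw":0}
    - {"offset":[0.75,0,-1.2],"yaw":0}
    - {"offset":[1.4,0,-1.95],"yaw":0}
    - {"offset":[2.15,0,-2.65],"yaw":0}
    - {"offset":[2.75,0,-3.1],"yaw":0}
    - {"offset":[3.3,0,-3.4],"yaw":0}
    - {"offset":[3.8,0,-3.65],"yaw":0}
    - {"offset":[3.8,0,-3.65],"yaw":0}

```text
clock: 12.4
tcp_pos: [0.5507, 0.055, 0.1042]
orientation: [0.707, -0.011, 0.707, 0.013]
wrist_force: [-1.7, 5.2, 1.4]
finger_gap: 0.0268
```

Request:
servo_tool:
  increments:
    - {"offset":[0.3,0,-0.15],"yaw":0}
    - {"offset":[0.6,0,-0.3],"yaw":0}
    - {"offset":[0.8,0,-0.4],"yaw":0}
    - {"offset":[0.8,0,-0.4],"yaw":0}
    - {"offset":[0.8,0,-0.4],"yaw":0}
    - {"offset":[0.8,0,-0.4],"yaw":0}
    - {"offset":[0.8,0,-0.4],"yaw":0}
    - {"offset":[0.8,0,-0.4],"yaw":0}

```text
clock: 13.2
tcp_pos: [0.5504, 0.055, 0.1002]
orientation: [0.71, -0.011, 0.704, 0.013]
wrist_force: [-3.6, 6.0, 20.2]
finger_gap: 0.0264
```

Force rises to 20 N at the lower stop, so lever 2 is home off. On to lever 4.

Request:
servo_tool:
  increments:
    - {"offset":[-0.8,0,0.4],"yaw":0}
    - {"offset":[-0.8,0,0.4],"yaw":0}
    - {"offset":[-0.8,0,0.4],"yaw":0}
    - {"offset":[-5.5,0,0.4],"yaw":0}
    - {"offset":[-10.3,0,0.4],"yaw":0}
    - {"offset":[-10.8,-4.5,1.5],"yaw":0}
    - {"offset":[-10.8,-9,3],"yaw":0}
    - {"offset":[-10.8,-13.5,4.5],"yaw":0}
  claw: 0.65

```text
clock: 14.0
tcp_pos: [0.5966, -0.0819, 0.2032]
orientation: [0.707, -0.012, 0.707, 0.012]
wrist_force: [1.0, 0.4, -0.3]
finger_gap: 0.0554
```

```bash
python3 snap.py 7
```

```text
14.05 [ 0.5992 -0.0892  0.2022] [ 0.708 -0.011  0.706  0.008] [ 4.6 -5.2  0.7] 0.05542926746430183
```

View pics/s7.png

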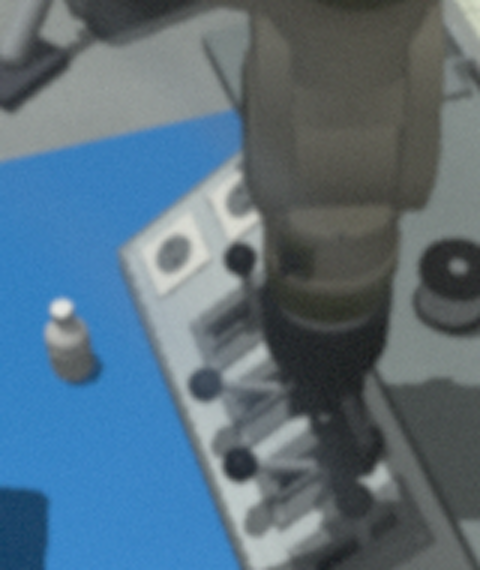

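Lever 2 is down with its ball at (206,384), and lever 1 is home at (239,258).

Request:
servo_tool:
  increments:
    - {"offset":[0,-1.0,0.8],"yaw":0}
    - {"offset":[0,-2.2,1.6],"yaw":0}
    - {"offset":[0.5,-2.2,1.6],"yaw":0}
    - {"offset":[1,-2.2,1.6],"yaw":0}
    - {"offset":[1.2,-2.2,1.6],"yaw":0}
    - {"offset":[1.2,-2.2,1.6],"yaw":0}
    - {"offset":[1.2,-2.2,1.6],"yaw":0}
    - {"offset":[1.2,-2.2,1.6],"yaw":0}

```text
clock: 14.85
tcp_pos: [0.6129, -0.1017, 0.1912]
orientation: [0.707, -0.012, 0.707, 0.012]
wrist_force: [0.0, 0.1, 0.2]
finger_gap: 0.0557
```

Request:
servo_tool:
  increments:
    - {"offset":[2.0,-0.2,0.2],"yaw":0}
    - {"offset":[4.0,-0.2,0.2],"yaw":0}
    - {"offset":[4.4,-0.2,0.2],"yaw":0}
    - {"offset":[4.4,-0.2,0.2],"yaw":0}
    - {"offset":[4.4,-0.2,0.2],"yaw":0}
    - {"offset":[4.4,-0.2,0.2],"yaw":0}
    - {"offset":[4.4,-0.2,0.2],"yaw":0}
    - {"offset":[4.4,-0.2,0.2],"yaw":0}
  claw: 0.6

```text
clock: 15.65
tcp_pos: [0.6153, -0.1041, 0.1475]
orientation: [0.707, -0.012, 0.707, 0.011]
wrist_force: [-0.2, -0.4, 0.0]
finger_gap: 0.0514
```

Request:
servo_tool:
  increments:
    - {"offset":[0,0,0],"yaw":0}
    - {"offset":[0,0,0],"yaw":0}
    - {"offset":[0,0,0],"yaw":0}
    - {"offset":[0,0,0],"yaw":0}
    - {"offset":[0.05,0,-0.3],"yaw":0}
    - {"offset":[0.1,0,-0.6],"yaw":0}
    - {"offset":[0.2,0,-1.0],"yaw":0}
    - {"offset":[0.2,0,-1.0],"yaw":0}
  claw: 0

```text
clock: 16.45
tcp_pos: [0.6056, -0.1033, 0.145]
orientation: [0.708, -0.011, 0.706, 0.012]
wrist_force: [2.4, 5.4, 1.2]
finger_gap: 0.0267
```

Request:
servo_tool:
  increments:
    - {"offset":[0.1,0,-0.4],"yaw":0}
    - {"offset":[0.2,0,-0.7],"yaw":0}
    - {"offset":[0.3,0,-1.0],"yaw":0}
    - {"offset":[0.3,0,-1.0],"yaw":0}
    - {"offset":[0.3,0,-1.0],"yaw":0}
    - {"offset":[0.3,0,-1.0],"yaw":0}
    - {"offset":[0.3,0,-1.0],"yaw":0}
    - {"offset":[0.3,0,-1.0],"yaw":0}

```text
clock: 17.25
tcp_pos: [0.5957, -0.1036, 0.1418]
orientation: [0.708, -0.011, 0.706, 0.012]
wrist_force: [2.1, 5.8, 0.5]
finger_gap: 0.0265
```

Lever 4 is free too (2 N), so it's the second outlet. That leaves lever 1 as the first in-feed.

Request:
servo_tool:
  increments:
    - {"offset":[0.5,0,-0.8],"yaw":0}
    - {"offset":[1.1,0,-1.65],"yaw":0}
    - {"offset":[1.75,0,-2.4],"yaw":0}
    - {"offset":[2.5,0,-3.1],"yaw":0}
    - {"offset":[3.1,0,-3.6],"yaw":0}
    - {"offset":[3.7,0,-4.0],"yaw":0}
    - {"offset":[4.4,0,-4.3],"yaw":0}
    - {"offset":[4.7,0,-4.4],"yaw":0}

```text
clock: 18.05
tcp_pos: [0.552, -0.1052, 0.0972]
orientation: [0.708, -0.011, 0.706, 0.012]
wrist_force: [-5.6, 8.8, 32.7]
finger_gap: 0.0266
```

Request:
servo_tool:
  increments:
    - {"offset":[0.1,0,-0.1],"yaw":0}
    - {"offset":[0.2,0,-0.1],"yaw":0}
    - {"offset":[0.2,0,-0.1],"yaw":0}
    - {"offset":[0.2,0,-0.1],"yaw":0}
    - {"offset":[0.2,0,-0.1],"yaw":0}
    - {"offset":[0.2,0,-0.1],"yaw":0}
    - {"offset":[0.2,0,-0.1],"yaw":0}
    - {"offset":[0.2,0,-0.1],"yaw":0}

```text
clock: 18.85
tcp_pos: [0.5521, -0.1052, 0.0973]
orientation: [0.709, -0.012, 0.705, 0.012]
wrist_force: [-4.6, 8.8, 25.8]
finger_gap: 0.0263
```

Lever 4 is at its lower stop (26 N). Releasing it and returning to lever 1.

Request:
servo_tool:
  increments:
    - {"offset":[-0.9,0,0.4],"yaw":0}
    - {"offset":[-0.9,0,0.4],"yaw":0}
    - {"offset":[-0.9,0,0.4],"yaw":0}
    - {"offset":[-5.5,0,0.4],"yaw":0}
    - {"offset":[-10.2,0,0.4],"yaw":0}
    - {"offset":[-11,4.5,1.0],"yaw":0}
    - {"offset":[-11,9.3,2],"yaw":0}
    - {"offset":[-11,14.2,3],"yaw":0}
  claw: 0.6

```text
clock: 19.65
tcp_pos: [0.5757, 0.0371, 0.2026]
orientation: [0.707, -0.011, 0.707, 0.01]
wrist_force: [0.7, -0.4, -0.4]
finger_gap: 0.051
```

Request:
servo_tool:
  increments:
    - {"offset":[0,4.5,1.2],"yaw":0}
    - {"offset":[0,8,2.4],"yaw":0}
    - {"offset":[0,10.0,3.4],"yaw":0}
    - {"offset":[0,10.0,3.4],"yaw":0}
    - {"offset":[0,10.0,3.4],"yaw":0}
    - {"offset":[0,10.0,3.4],"yaw":0}
    - {"offset":[0,10.0,3.4],"yaw":0}
    - {"offset":[0,10.0,3.4],"yaw":0}

```text
clock: 20.45
tcp_pos: [0.606, 0.1367, 0.2029]
orientation: [0.707, -0.011, 0.707, 0.011]
wrist_force: [-0.1, 0.4, -0.2]
finger_gap: 0.0512
```

```bash
python3 snap.py 8
```

```text
20.5 [0.6061 0.1368 0.203 ] [ 0.707 -0.011  0.707  0.011] [-0.7  0.4 -0. ] 0.05134343601154386
```

View pics/s8.png

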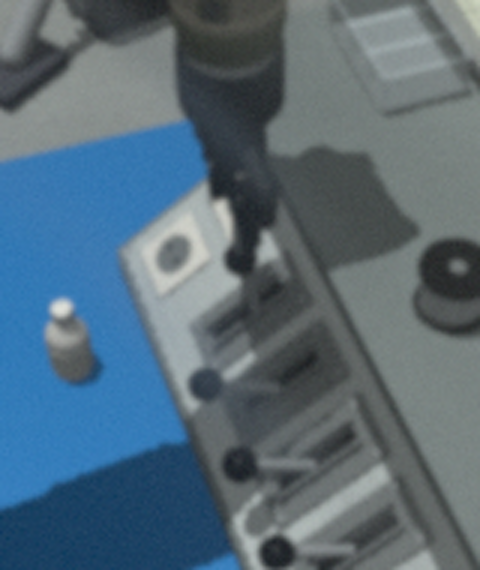

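Levers 2, 3 and 4 are down, with balls at (206,384), (240,464) and (277,551), evenly spaced. Lever 1 is up at (239,258). Now I'll grip lever 1.

Request:
servo_tool:
  increments:
    - {"offset":[2.5,0,0.3],"yaw":0}
    - {"offset":[5.0,0,0.3],"yaw":0}
    - {"offset":[5.6,0,0.3],"yaw":0}
    - {"offset":[5.6,0,0.3],"yaw":0}
    - {"offset":[5.6,0,0.3],"yaw":0}
    - {"offset":[5.6,0,0.3],"yaw":0}
    - {"offset":[5.6,0,0.3],"yaw":0}
    - {"offset":[5.6,0,0.3],"yaw":0}

```text
clock: 21.3
tcp_pos: [0.6096, 0.138, 0.1477]
orientation: [0.708, -0.011, 0.706, 0.012]
wrist_force: [0.7, -0.4, 0.5]
finger_gap: 0.0513
```

Request:
servo_tool:
  increments:
    - {"offset":[0,0,0],"yaw":0}
    - {"offset":[0,0,0],"yaw":0}
    - {"offset":[0,0,0],"yaw":0}
    - {"offset":[0,0,0],"yaw":0}
    - {"offset":[0.05,0,-0.3],"yaw":0}
    - {"offset":[0.1,0,-0.6],"yaw":0}
    - {"offset":[0.2,0,-1.0],"yaw":0}
    - {"offset":[0.2,0,-1.0],"yaw":0}
  claw: 0

```text
clock: 22.1
tcp_pos: [0.5998, 0.137, 0.1451]
orientation: [0.708, -0.012, 0.706, 0.011]
wrist_force: [2.3, -4.5, 2.0]
finger_gap: 0.0261
```

Request:
servo_tool:
  increments:
    - {"offset":[0.1,0,-0.4],"yaw":0}
    - {"offset":[0.2,0,-0.7],"yaw":0}
    - {"offset":[0.3,0,-1.0],"yaw":0}
    - {"offset":[0.3,0,-1.0],"yaw":0}
    - {"offset":[0.3,0,-1.0],"yaw":0}
    - {"offset":[0.3,0,-1.0],"yaw":0}
    - {"offset":[0.3,0,-1.0],"yaw":0}
    - {"offset":[0.3,0,-1.0],"yaw":0}

```text
clock: 22.9
tcp_pos: [0.5898, 0.1366, 0.1418]
orientation: [0.708, -0.012, 0.706, 0.011]
wrist_force: [3.2, -5.2, 1.8]
finger_gap: 0.0266
```

Free now at about 3 N, as expected. Taking it down to the stop.

Request:
servo_tool:
  increments:
    - {"offset":[0.5,0,-0.8],"yaw":0}
    - {"offset":[1.1,0,-1.65],"yaw":0}
    - {"offset":[1.75,0,-2.4],"yaw":0}
    - {"offset":[2.5,0,-3.1],"yaw":0}
    - {"offset":[3.1,0,-3.6],"yaw":0}
    - {"offset":[3.7,0,-4.0],"yaw":0}
    - {"offset":[4.3,0,-4.3],"yaw":0}
    - {"offset":[4.6,0,-4.4],"yaw":0}

```text
clock: 23.7
tcp_pos: [0.5456, 0.1351, 0.0977]
orientation: [0.708, -0.012, 0.706, 0.011]
wrist_force: [-5.6, -7.0, 30.2]
finger_gap: 0.0266
```

Lever 1 is at its lower stop (30 N). Releasing it and moving to the off lever 3, the second in-feed.

Request:
servo_tool:
  increments:
    - {"offset":[-0.8,0,0.4],"yaw":0}
    - {"offset":[-0.8,0,0.4],"yaw":0}
    - {"offset":[-0.8,0,0.4],"yaw":0}
    - {"offset":[-5.3,0,0.4],"yaw":0}
    - {"offset":[-8,0,0.4],"yaw":0}
    - {"offset":[-8,-4.5,0.4],"yaw":0}
    - {"offset":[-8,-9.2,0.4],"yaw":0}
    - {"offset":[-8,-13.9,0.4],"yaw":0}
  claw: 0.6

```text
clock: 24.5
tcp_pos: [0.5534, -0.0035, 0.1754]
orientation: [0.707, -0.012, 0.707, 0.012]
wrist_force: [0.5, -0.5, -0.3]
finger_gap: 0.0513
```

Request:
servo_tool:
  increments:
    - {"offset":[0,-2.1,0.1],"yaw":0}
    - {"offset":[0,-2.1,0.1],"yaw":0}
    - {"offset":[0,-2.1,0.1],"yaw":0}
    - {"offset":[2,-2.1,0.1],"yaw":0}
    - {"offset":[3,-2.1,0.1],"yaw":0}
    - {"offset":[3,-2.1,0.1],"yaw":0}
    - {"offset":[3,-2.1,0.1],"yaw":0}
    - {"offset":[3,-2.1,0.1],"yaw":0}

```text
clock: 25.3
tcp_pos: [0.5558, -0.0235, 0.1464]
orientation: [0.707, -0.012, 0.707, 0.012]
wrist_force: [0.9, 0.0, -0.1]
finger_gap: 0.0509
```

```bash
python3 snap.py 9
```

```text
25.35 [ 0.5558 -0.0236  0.1465] [ 0.707 -0.012  0.707  0.012] [ 1.  -0.  -0.4] 0.051568911806968334
```

View pics/s9.png

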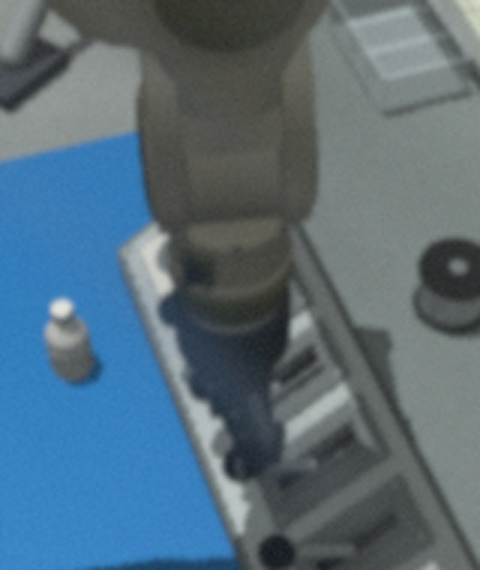

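Lever 1 is down with its ball at about (172,308). The jaws straddle ball 3.

Request:
servo_tool:
  increments:
    - {"offset":[2.0,-0.1,-0.3],"yaw":0}
    - {"offset":[3.5,-0.1,-0.3],"yaw":0}
    - {"offset":[4.2,-0.1,-0.3],"yaw":0}
    - {"offset":[4.2,-0.1,-0.3],"yaw":0}
    - {"offset":[4.2,-0.1,-0.3],"yaw":0}
    - {"offset":[4.2,-0.1,-0.3],"yaw":0}
    - {"offset":[4.2,-0.1,-0.3],"yaw":0}
    - {"offset":[4.2,-0.1,-0.3],"yaw":0}

```text
clock: 26.15
tcp_pos: [0.5527, -0.0251, 0.1043]
orientation: [0.707, -0.011, 0.707, 0.011]
wrist_force: [0.7, 0.4, -0.1]
finger_gap: 0.0513
```

Request:
servo_tool:
  increments:
    - {"offset":[0,0,0],"yaw":0}
    - {"offset":[0,0,0],"yaw":0}
    - {"offset":[0,0,0],"yaw":0}
    - {"offset":[0,0,0],"yaw":0}
    - {"offset":[-0.2,0,0.1],"yaw":0}
    - {"offset":[-0.5,0,0.3],"yaw":0}
    - {"offset":[-1.1,0,0.75],"yaw":0}
    - {"offset":[-1.1,0,0.75],"yaw":0}
  claw: 0

```text
clock: 26.95
tcp_pos: [0.56, -0.0247, 0.1153]
orientation: [0.707, -0.011, 0.707, 0.012]
wrist_force: [-2.5, 1.0, 0.1]
finger_gap: 0.0266
```

Request:
servo_tool:
  increments:
    - {"offset":[-0.4,0,0.35],"yaw":0}
    - {"offset":[-0.75,0,0.7],"yaw":0}
    - {"offset":[-0.75,0,0.7],"yaw":0}
    - {"offset":[-0.75,0,0.7],"yaw":0}
    - {"offset":[-0.75,0,0.7],"yaw":0}
    - {"offset":[-0.75,0,0.7],"yaw":0}
    - {"offset":[-0.75,0,0.7],"yaw":0}
    - {"offset":[-0.75,0,0.7],"yaw":0}

```text
clock: 27.75
tcp_pos: [0.5671, -0.0245, 0.1228]
orientation: [0.707, -0.011, 0.707, 0.012]
wrist_force: [-3.7, 2.1, 5.1]
finger_gap: 0.0265
```

Free. Taking it up to the stop.

Request:
servo_tool:
  increments:
    - {"offset":[-0.7,0,0.8],"yaw":0}
    - {"offset":[-1.25,0,1.65],"yaw":0}
    - {"offset":[-1.65,0,2.45],"yaw":0}
    - {"offset":[-2.0,0,3.4],"yaw":0}
    - {"offset":[-2.2,0,4.2],"yaw":0}
    - {"offset":[-2.3,0,4.8],"yaw":0}
    - {"offset":[-2.3,0,5.2],"yaw":0}
    - {"offset":[-2.3,0,5.2],"yaw":0}

```text
clock: 28.55
tcp_pos: [0.6197, -0.0228, 0.1457]
orientation: [0.707, -0.011, 0.707, 0.012]
wrist_force: [-1.9, 3.3, 3.7]
finger_gap: 0.0262
```

The tool moved 67 mm with no clear stop force, so I'll release and press the ball home from the front with closed fingers.

Request:
servo_tool:
  increments:
    - {"offset":[0,0,-0.3],"yaw":0}
    - {"offset":[0,0,-0.3],"yaw":0}
    - {"offset":[0,0,-0.3],"yaw":0}
    - {"offset":[0,0,-1.5],"yaw":0}
    - {"offset":[0,0,-3.5],"yaw":0}
    - {"offset":[0,0,-5],"yaw":0}
    - {"offset":[0,0,-5.5],"yaw":0}
    - {"offset":[0,0,-5.5],"yaw":0}
  claw: 0.6

```text
clock: 29.35
tcp_pos: [0.5638, -0.0249, 0.1456]
orientation: [0.707, -0.011, 0.707, 0.011]
wrist_force: [-0.3, -0.2, 0.1]
finger_gap: 0.0513
```

Request:
servo_tool:
  increments:
    - {"offset":[-0.5,0,0],"yaw":0}
    - {"offset":[-0.8,0,0],"yaw":0}
    - {"offset":[-0.8,0,0],"yaw":0}
    - {"offset":[-0.8,0,0],"yaw":0}
    - {"offset":[-0.8,0,0],"yaw":0}
    - {"offset":[-0.8,0,0.8],"yaw":0}
    - {"offset":[-0.8,0,1.6],"yaw":0}
    - {"offset":[-0.8,0,2.2],"yaw":0}
  claw: 0

```text
clock: 30.15
tcp_pos: [0.587, -0.024, 0.1532]
orientation: [0.707, -0.011, 0.707, 0.011]
wrist_force: [0.4, -0.9, -0.3]
finger_gap: -0.0
```

Request:
servo_tool:
  increments:
    - {"offset":[0,0,0.3],"yaw":0}
    - {"offset":[0,0,0.5],"yaw":0}
    - {"offset":[0,0,0.5],"yaw":0}
    - {"offset":[0,0,0.5],"yaw":0}
    - {"offset":[0,0,0.5],"yaw":0}
    - {"offset":[0,0,0.5],"yaw":0}
    - {"offset":[0,0,0.5],"yaw":0}
    - {"offset":[0,0,0.5],"yaw":0}

```text
clock: 30.95
tcp_pos: [0.5907, -0.0238, 0.1532]
orientation: [0.707, -0.011, 0.707, 0.012]
wrist_force: [-2.6, 0.1, 0.0]
finger_gap: 0.0
```

Request:
servo_tool:
  increments:
    - {"offset":[0,0,0.2],"yaw":0}
    - {"offset":[0,0,0.4],"yaw":0}
    - {"offset":[0,0,0.6],"yaw":0}
    - {"offset":[0,0,0.7],"yaw":0}
    - {"offset":[0,0,0.7],"yaw":0}
    - {"offset":[0,0,0.7],"yaw":0}
    - {"offset":[0,0,0.7],"yaw":0}
    - {"offset":[0,0,0.7],"yaw":0}

```text
clock: 31.75
tcp_pos: [0.5914, -0.0237, 0.1531]
orientation: [0.703, -0.011, 0.711, 0.011]
wrist_force: [-20.6, -2.6, 11.9]
finger_gap: -0.0001
```

Stop felt at x=0.591 with 20 N, matching lever 1's upper stop once the console yaw is allowed for. Lever 3 is home on. Lever 2 is next.

Request:
servo_tool:
  increments:
    - {"offset":[0,0,-2.0],"yaw":0}
    - {"offset":[-3,0,-4.6],"yaw":0}
    - {"offset":[-4,4,-4.6],"yaw":0}
    - {"offset":[-4,8.1,-4.6],"yaw":0}
    - {"offset":[-4,8.1,-4.6],"yaw":0}
    - {"offset":[0,8.1,-4.6],"yaw":0}
    - {"offset":[1,8.1,-4.6],"yaw":0}
    - {"offset":[1,8.1,-4.6],"yaw":0}
  claw: 0.6

```text
clock: 32.55
tcp_pos: [0.548, 0.0557, 0.1414]
orientation: [0.706, -0.011, 0.708, 0.011]
wrist_force: [-0.2, 0.2, -0.1]
finger_gap: 0.0511
```

```bash
python3 snap.py 10
```

```text
32.6 [0.549  0.0555 0.1429] [ 0.706 -0.011  0.708  0.011] [ 0.5 -1.   0.6] 0.05085299444096341
```

View pics/s10.png

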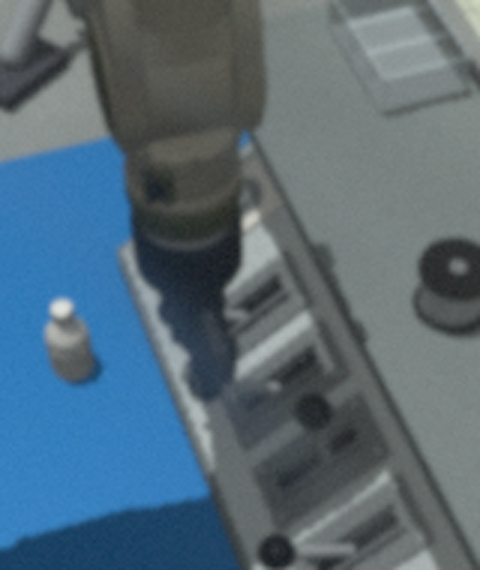

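Lever 3 is up with its ball at (313,410), and lever 4 is down. The jaws are over ball 2, so I'll lower and grip.

Request:
servo_tool:
  increments:
    - {"offset":[2.0,0,0.1],"yaw":0}
    - {"offset":[3.5,0,0.1],"yaw":0}
    - {"offset":[3.8,0,0.1],"yaw":0}
    - {"offset":[3.8,0,0.1],"yaw":0}
    - {"offset":[3.8,0,0.1],"yaw":0}
    - {"offset":[3.8,0,0.1],"yaw":0}
    - {"offset":[3.8,0,0.1],"yaw":0}
    - {"offset":[3.8,0,0.1],"yaw":0}

```text
clock: 33.4
tcp_pos: [0.5506, 0.0559, 0.1058]
orientation: [0.707, -0.011, 0.707, 0.011]
wrist_force: [0.1, 0.5, -0.0]
finger_gap: 0.051
```

Request:
servo_tool:
  increments:
    - {"offset":[0,0,0],"yaw":0}
    - {"offset":[0,0,0],"yaw":0}
    - {"offset":[0,0,0],"yaw":0}
    - {"offset":[0,0,0],"yaw":0}
    - {"offset":[-0.2,0,0.1],"yaw":0}
    - {"offset":[-0.5,0,0.3],"yaw":0}
    - {"offset":[-1.1,0,0.75],"yaw":0}
    - {"offset":[-1.1,0,0.75],"yaw":0}
  claw: 0

```text
clock: 34.2
tcp_pos: [0.5572, 0.0555, 0.1158]
orientation: [0.706, -0.012, 0.708, 0.011]
wrist_force: [-2.2, -4.8, 0.5]
finger_gap: 0.0268
```

Request:
servo_tool:
  increments:
    - {"offset":[-0.4,0,0.35],"yaw":0}
    - {"offset":[-0.75,0,0.7],"yaw":0}
    - {"offset":[-0.75,0,0.7],"yaw":0}
    - {"offset":[-0.75,0,0.7],"yaw":0}
    - {"offset":[-0.75,0,0.7],"yaw":0}
    - {"offset":[-0.75,0,0.7],"yaw":0}
    - {"offset":[-0.75,0,0.7],"yaw":0}
    - {"offset":[-0.75,0,0.7],"yaw":0}

```text
clock: 35.0
tcp_pos: [0.5635, 0.0557, 0.1227]
orientation: [0.706, -0.012, 0.708, 0.011]
wrist_force: [-1.5, -6.2, -2.4]
finger_gap: 0.0263
```

Request:
servo_tool:
  increments:
    - {"offset":[-0.7,0,0.8],"yaw":0}
    - {"offset":[-1.25,0,1.65],"yaw":0}
    - {"offset":[-1.65,0,2.45],"yaw":0}
    - {"offset":[-2.0,0,3.4],"yaw":0}
    - {"offset":[-2.2,0,4.2],"yaw":0}
    - {"offset":[-2.3,0,4.7],"yaw":0}
    - {"offset":[-2.3,0,4.9],"yaw":0}
    - {"offset":[-2.3,0,4.9],"yaw":0}

```text
clock: 35.8
tcp_pos: [0.6126, 0.0573, 0.1464]
orientation: [0.706, -0.012, 0.708, 0.011]
wrist_force: [-3.5, -4.5, 3.2]
finger_gap: 0.0265
```

Request:
servo_tool:
  increments:
    - {"offset":[0,0,-0.3],"yaw":0}
    - {"offset":[0,0,-0.3],"yaw":0}
    - {"offset":[0,0,-0.3],"yaw":0}
    - {"offset":[0,0,-1.5],"yaw":0}
    - {"offset":[0,0,-3.5],"yaw":0}
    - {"offset":[0,0,-5],"yaw":0}
    - {"offset":[0,0,-5.5],"yaw":0}
    - {"offset":[0,0,-5.5],"yaw":0}
  claw: 0.6

```text
clock: 36.6
tcp_pos: [0.5586, 0.0565, 0.1471]
orientation: [0.707, -0.011, 0.707, 0.012]
wrist_force: [-0.0, -0.2, 0.3]
finger_gap: 0.0512
```

Request:
servo_tool:
  increments:
    - {"offset":[-0.5,0,0],"yaw":0}
    - {"offset":[-0.8,0,0],"yaw":0}
    - {"offset":[-0.8,0,0],"yaw":0}
    - {"offset":[-0.8,0,0],"yaw":0}
    - {"offset":[-0.8,0,0],"yaw":0}
    - {"offset":[-0.8,0,0.8],"yaw":0}
    - {"offset":[-0.8,0,1.6],"yaw":0}
    - {"offset":[-0.8,0,2.2],"yaw":0}
  claw: 0

```text
clock: 37.4
tcp_pos: [0.5813, 0.0569, 0.1547]
orientation: [0.707, -0.011, 0.707, 0.011]
wrist_force: [-5.8, -0.7, 5.6]
finger_gap: 0.0001
```

Request:
servo_tool:
  increments:
    - {"offset":[0,0,0.3],"yaw":0}
    - {"offset":[0,0,0.6],"yaw":0}
    - {"offset":[0,0,0.8],"yaw":0}
    - {"offset":[0,0,1.0],"yaw":0}
    - {"offset":[0,0,1.2],"yaw":0}
    - {"offset":[0,0,1.3],"yaw":0}
    - {"offset":[0,0,1.3],"yaw":0}
    - {"offset":[0,0,1.3],"yaw":0}

```text
clock: 38.2
tcp_pos: [0.5885, 0.0572, 0.1545]
orientation: [0.703, -0.012, 0.711, 0.011]
wrist_force: [-14.8, -0.2, 10.1]
finger_gap: -0.0002
```

Request:
servo_tool:
  increments:
    - {"offset":[0,0,0.2],"yaw":0}
    - {"offset":[0,0,0.4],"yaw":0}
    - {"offset":[0,0,0.4],"yaw":0}
    - {"offset":[0,0,0.4],"yaw":0}
    - {"offset":[0,0,0.4],"yaw":0}
    - {"offset":[0,0,0.4],"yaw":0}
    - {"offset":[0,0,0.4],"yaw":0}
    - {"offset":[0,0,0.4],"yaw":0}

```text
clock: 39.0
tcp_pos: [0.5888, 0.0572, 0.1545]
orientation: [0.701, -0.012, 0.713, 0.011]
wrist_force: [-26.2, -3.1, 17.4]
finger_gap: 0.0005
```

Lever 2 is firmly home (x unchanged, 26 N). On to lever 4.

Request:
servo_tool:
  increments:
    - {"offset":[0,0,-2.5],"yaw":0}
    - {"offset":[-3,0,-4.9],"yaw":0}
    - {"offset":[-4,-4,-4.9],"yaw":0}
    - {"offset":[-4,-8.8,-4.9],"yaw":0}
    - {"offset":[-4,-13.6,-4.9],"yaw":0}
    - {"offset":[-4,-16,-4.9],"yaw":0}
    - {"offset":[-4,-16,-4.9],"yaw":0}
    - {"offset":[-2,-16,-4.9],"yaw":0}
  claw: 0.6

```text
clock: 39.8
tcp_pos: [0.5561, -0.1053, 0.1769]
orientation: [0.709, -0.011, 0.705, 0.01]
wrist_force: [0.0, 0.3, -0.2]
finger_gap: 0.051
```

```bash
python3 snap.py 11
```

```text
39.85 [ 0.5536 -0.1039  0.1721] [ 0.706 -0.011  0.708  0.012] [-2.3  0.4 -3. ] 0.05106186796840688
```

View pics/s11.png

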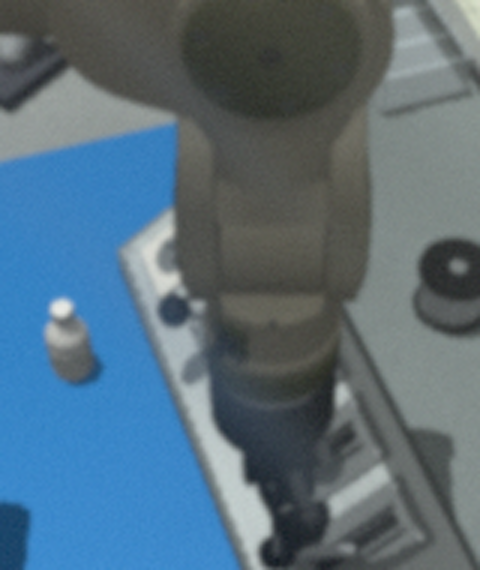

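The jaws are above ball 4 at (278,552), and lever 1 is down at (175,308).

Request:
servo_tool:
  increments:
    - {"offset":[2.5,0,0.1],"yaw":0}
    - {"offset":[5,0,0.1],"yaw":0}
    - {"offset":[6.7,0,0.1],"yaw":0}
    - {"offset":[6.7,0,0.1],"yaw":0}
    - {"offset":[6.7,0,0.1],"yaw":0}
    - {"offset":[6.7,0,0.1],"yaw":0}
    - {"offset":[6.7,0,0.1],"yaw":0}
    - {"offset":[6.7,0,0.1],"yaw":0}

```text
clock: 40.65
tcp_pos: [0.5556, -0.1041, 0.1088]
orientation: [0.708, -0.012, 0.706, 0.011]
wrist_force: [0.5, -0.3, 1.0]
finger_gap: 0.0511
```

Request:
servo_tool:
  increments:
    - {"offset":[0,0,0],"yaw":0}
    - {"offset":[0,0,0],"yaw":0}
    - {"offset":[0,0,0],"yaw":0}
    - {"offset":[0,0,0],"yaw":0}
    - {"offset":[-0.2,0,0.1],"yaw":0}
    - {"offset":[-0.5,0,0.3],"yaw":0}
    - {"offset":[-1.1,0,0.75],"yaw":0}
    - {"offset":[-1.1,0,0.75],"yaw":0}
  claw: 0

```text
clock: 41.45
tcp_pos: [0.5623, -0.1044, 0.1186]
orientation: [0.707, -0.011, 0.707, 0.011]
wrist_force: [-1.5, -5.2, 1.2]
finger_gap: 0.0261
```

Request:
servo_tool:
  increments:
    - {"offset":[-0.4,0,0.35],"yaw":0}
    - {"offset":[-0.75,0,0.7],"yaw":0}
    - {"offset":[-0.75,0,0.7],"yaw":0}
    - {"offset":[-0.75,0,0.7],"yaw":0}
    - {"offset":[-0.75,0,0.7],"yaw":0}
    - {"offset":[-0.75,0,0.7],"yaw":0}
    - {"offset":[-0.75,0,0.7],"yaw":0}
    - {"offset":[-0.75,0,0.7],"yaw":0}

```text
clock: 42.25
tcp_pos: [0.569, -0.1042, 0.1258]
orientation: [0.707, -0.011, 0.707, 0.011]
wrist_force: [-0.9, -5.9, -1.4]
finger_gap: 0.0268
```

Request:
servo_tool:
  increments:
    - {"offset":[-0.7,0,0.8],"yaw":0}
    - {"offset":[-1.25,0,1.65],"yaw":0}
    - {"offset":[-1.65,0,2.45],"yaw":0}
    - {"offset":[-2.0,0,3.4],"yaw":0}
    - {"offset":[-2.2,0,4.2],"yaw":0}
    - {"offset":[-2.3,0,4.7],"yaw":0}
    - {"offset":[-2.3,0,4.9],"yaw":0}
    - {"offset":[-2.3,0,4.9],"yaw":0}

```text
clock: 43.05
tcp_pos: [0.6178, -0.1026, 0.1493]
orientation: [0.706, -0.011, 0.708, 0.011]
wrist_force: [-2.2, -3.3, 3.4]
finger_gap: 0.026
```

Request:
servo_tool:
  increments:
    - {"offset":[0,0,-0.3],"yaw":0}
    - {"offset":[0,0,-0.3],"yaw":0}
    - {"offset":[0,0,-0.3],"yaw":0}
    - {"offset":[0,0,-1.5],"yaw":0}
    - {"offset":[0,0,-3.5],"yaw":0}
    - {"offset":[0,0,-5],"yaw":0}
    - {"offset":[0,0,-5.5],"yaw":0}
    - {"offset":[0,0,-5.5],"yaw":0}
  claw: 0.6

```text
clock: 43.85
tcp_pos: [0.5632, -0.1035, 0.1495]
orientation: [0.707, -0.011, 0.707, 0.012]
wrist_force: [-0.6, 0.2, 0.2]
finger_gap: 0.0515
```

Request:
servo_tool:
  increments:
    - {"offset":[-0.4,0,0],"yaw":0}
    - {"offset":[-0.5,0,0],"yaw":0}
    - {"offset":[-0.5,0,0],"yaw":0}
    - {"offset":[-0.5,0,0],"yaw":0}
    - {"offset":[-0.5,0,0],"yaw":0}
    - {"offset":[-0.5,0,0.8],"yaw":0}
    - {"offset":[-0.5,0,1.6],"yaw":0}
    - {"offset":[-0.5,0,2.2],"yaw":0}
  claw: 0

```text
clock: 44.65
tcp_pos: [0.5865, -0.1031, 0.1542]
orientation: [0.707, -0.011, 0.707, 0.011]
wrist_force: [-0.9, 0.2, 0.4]
finger_gap: -0.0001
```

Request:
servo_tool:
  increments:
    - {"offset":[0,0,0.3],"yaw":0}
    - {"offset":[0,0,0.6],"yaw":0}
    - {"offset":[0,0,0.8],"yaw":0}
    - {"offset":[0,0,1.0],"yaw":0}
    - {"offset":[0,0,1.2],"yaw":0}
    - {"offset":[0,0,1.3],"yaw":0}
    - {"offset":[0,0,1.3],"yaw":0}
    - {"offset":[0,0,1.3],"yaw":0}

```text
clock: 45.45
tcp_pos: [0.594, -0.1026, 0.1542]
orientation: [0.704, -0.011, 0.71, 0.011]
wrist_force: [-15.5, -1.9, 9.9]
finger_gap: -0.0001
```

Request:
servo_tool:
  increments:
    - {"offset":[0,0,0.3],"yaw":0}
    - {"offset":[0,0,0.3],"yaw":0}
    - {"offset":[0,0,0.3],"yaw":0}
    - {"offset":[0,0,-2],"yaw":0}
    - {"offset":[0,0,-4],"yaw":0}
    - {"offset":[-4,0,-7],"yaw":0}
    - {"offset":[-8,0,-10],"yaw":0}
    - {"offset":[-10,0,-14.5],"yaw":0}

```text
clock: 46.25
tcp_pos: [0.4556, -0.1081, 0.2574]
orientation: [0.709, -0.012, 0.705, 0.011]
wrist_force: [1.0, -0.8, 0.5]
finger_gap: 0.0002
```

Request:
servo_tool:
  increments:
    - {"offset":[-2,-2,-4],"yaw":0}
    - {"offset":[-4,-5,-6],"yaw":0}
    - {"offset":[-4,-9,-8],"yaw":0}
    - {"offset":[-4,-13,-9],"yaw":0}
    - {"offset":[-4,-17,-9],"yaw":0}
    - {"offset":[-4,-20,-9],"yaw":0}
    - {"offset":[-4,-20,-9],"yaw":0}
    - {"offset":[-4,-20,-9],"yaw":0}

```text
clock: 47.05
tcp_pos: [0.3703, -0.3107, 0.294]
orientation: [0.707, -0.011, 0.707, 0.011]
wrist_force: [-0.9, 0.3, 0.8]
finger_gap: 0.0001
```

```bash
python3 - <<'E'
from h import *
for n,(x0,y0,x1,y1) in dict(top=(110,80,360,250),scene=(180,90,370,330)).items():
    p,d=env.read_camera(n);np.savez(n+'f.npz',p=p,d=d)
    k=3 if n=='top' else 2.4
    cv2.imwrite(f'pics/{n}f.png',cv2.resize(p[y0:y1,x0:x1,::-1],None,fx=k,fy=k,interpolation=cv2.INTER_CUBIC))
s=env.get_state();print(s['clock'],s['tcp_pos'],s['wrist_force'])
E
```

```text
47.15 [ 0.37022525 -0.30944665  0.29429664] [-0.67182789  0.22496402  1.33020697]
```

View pics/topf.png

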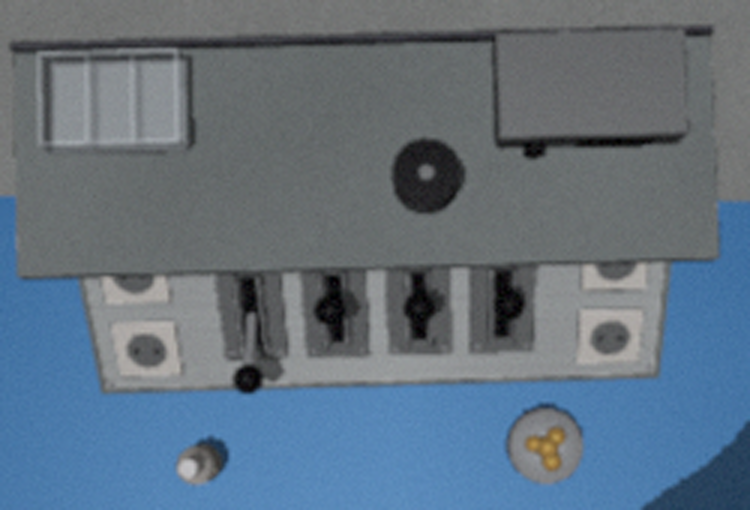

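View pics/scenef.png

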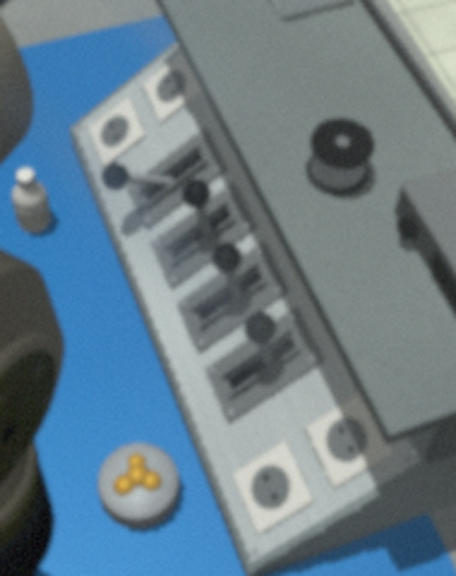

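Levers 2, 3 and 4 are up (scene crop (195,193), (228,257) and (260,328)) and lever 1 is down (115,176). The bottle, tin and reel haven't moved. My release motion could have lifted lever 1 slightly, so there's time to press it once more from above.

Request:
servo_tool:
  increments:
    - {"offset":[0,4.4,1.9],"yaw":0}
    - {"offset":[0,8.8,3.8],"yaw":0}
    - {"offset":[0,13.2,5.7],"yaw":0}
    - {"offset":[0,17.6,7.6],"yaw":0}
    - {"offset":[0,22,9.5],"yaw":0}
    - {"offset":[0,26.4,11.4],"yaw":0}
    - {"offset":[0,30.8,13.3],"yaw":0}
    - {"offset":[0,35.2,15.2],"yaw":0}

```text
clock: 47.95
tcp_pos: [0.5103, 0.05, 0.295]
orientation: [0.708, -0.012, 0.706, 0.012]
wrist_force: [1.5, -0.2, 0.6]
finger_gap: -0.0
```

Request:
servo_tool:
  increments:
    - {"offset":[1,4.4,2.2],"yaw":0}
    - {"offset":[4,8.7,4.2],"yaw":0}
    - {"offset":[8,8.7,4.2],"yaw":0}
    - {"offset":[12,8.7,4.2],"yaw":0}
    - {"offset":[14,8.7,4.2],"yaw":0}
    - {"offset":[14,8.7,4.2],"yaw":0}
    - {"offset":[14,8.7,4.2],"yaw":0}
    - {"offset":[14,8.7,4.2],"yaw":0}

```text
clock: 48.75
tcp_pos: [0.5508, 0.1355, 0.1565]
orientation: [0.708, -0.011, 0.706, 0.012]
wrist_force: [-0.2, 0.4, 0.8]
finger_gap: -0.0
```

Pressing down gently (ball top at about z 0.133).

Request:
servo_tool:
  increments:
    - {"offset":[0.8,0,0],"yaw":0}
    - {"offset":[1.5,0,0],"yaw":0}
    - {"offset":[2.0,0,0],"yaw":0}
    - {"offset":[2.3,0,0],"yaw":0}
    - {"offset":[2.6,0,0],"yaw":0}
    - {"offset":[2.7,0,0],"yaw":0}
    - {"offset":[2.7,0,0],"yaw":0}
    - {"offset":[2.7,0,0],"yaw":0}

```text
clock: 49.55
tcp_pos: [0.5498, 0.1349, 0.1323]
orientation: [0.708, -0.011, 0.706, 0.011]
wrist_force: [-11.5, -1.8, 31.9]
finger_gap: -0.0
```

Firm at z=0.132, so the ball centre is at about 0.118 (0.119 expected at the stop). Retreating straight up, then away.

Request:
servo_tool:
  increments:
    - {"offset":[-2,0,0],"yaw":0}
    - {"offset":[-6,0,0],"yaw":0}
    - {"offset":[-10.5,0,0],"yaw":0}
    - {"offset":[-14,0,-2],"yaw":0}
    - {"offset":[-15,0,-6],"yaw":0}
    - {"offset":[-15,0,-10],"yaw":0}
    - {"offset":[-15,0,-12],"yaw":0}
    - {"offset":[-15,0,-12],"yaw":0}

```text
clock: 50.35
tcp_pos: [0.4274, 0.131, 0.2778]
orientation: [0.707, -0.012, 0.707, 0.012]
wrist_force: [0.9, -0.4, -0.6]
finger_gap: -0.0001
```

```bash
python3 - <<'E'
from h import *
p,d=env.read_camera('top')
cv2.imwrite('pics/topg.png',cv2.resize(p[80:250,110:360,::-1],None,fx=3,fy=3,interpolation=cv2.INTER_CUBIC))
s=env.get_state();print(s['clock'],s['tcp_pos'],s['wrist_force'])
E
```

```text
50.4 [0.42923512 0.13108909 0.27770903] [ 0.44419817 -0.33319273 -0.25060078]
```

View pics/topg.png

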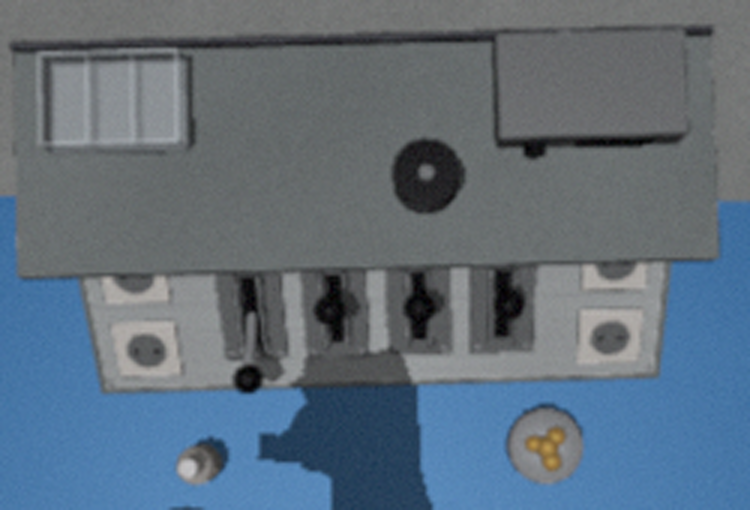

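Lever 1 is down at (248,379) and levers 2 to 4 are up. The arm is clear and nothing else has moved.

```bash
python3 -c "
from workcell import env
print(env.hand_in())"
```

```text
the job is handed in; nothing more can be done
None
```

The bench is changed over and handed in at about 50 s of the 69 s allowed. The first in-feed is off, and the second in-feed and both outlets are on.

**Which lever was which:** counting from the robot's left, lever 1 was blocked, so it is the first in-feed. Levers 2 and 4 moved freely and are the outlets. Lever 3, the one that started off, is the second in-feed.

**Order of moves:**
1. Levers 2 and 4 off.
2. Lever 1 off.
3. Lever 3 on.
4. Levers 2 and 4 back on.

**Final checks:**
- **Raised levers:** levers 2, 3 and 4 were each pressed from the front until they stood firm. Their stop positions agree to within about 1 mm once the console's turn is allowed for.
- **Lowered lever:** lever 1 was pressed again from above and stood firm at its stop. The ball centre was at about 118 mm, against 119 mm expected.
- **Loose items:** in the last picture the flux bottle, tip cleaner and solder reel are where they started, and the arm is clear.

**What went less cleanly:**
- **Lever 1 felt twice:** I misread the first pull, first as blocked and then as free, so I pulled it a second time. The pads slipped at about 25 N at the wrist, and the lever gave only about 10 mm. I pushed it back home before going on.
- **Pressing force:** the highest reading while pressing a lever home was about 34 N, below the 40 N limit. Forces were read only at the end of each move, so a brief higher peak would not have shown.

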